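# Assemble the rotor stack on the bench drive

### The arm

A 6-joint arm with a two-finger parallel gripper is mounted at the origin on a cart in front of the work surface, level with it; the furniture and walls round the work are solid. World frame = base frame: x ahead of the robot, y to its left, z up, the work surface at z = 0. Lengths are in m, angles in rad, forces in N, time in s.
With the tool pointing down it reaches from about 0.375 to 0.975 m from the base axis. Payload 3.8 kg.
Tool frame: the origin (TCP) lies on the centre line of the jaws, within the pads' length; the fingertips stand 22 mm ahead of it and the grasp point (between the pads) lies 3 mm ahead of it; x points along the fingers, y is the direction in which the jaws open and shut, and the axes are right-handed (so a half turn about x gives the same grasp; the last joint's range is limited). The gripper opens to 85 mm and grips with 20 to 120 N. Pads are 22 mm wide; open, the fingers measure 114 mm over their backs; the gripper's body (76 mm by 85 mm) begins 54 mm behind the grasp point. The pads swing forward as they close: fully open they stand 13 mm farther back than shut.
Start: joints at [1.091, 0.264, 1.604, -0, 1.274, -0.037], TCP at [0.289, 0.61, 0.253] pointing down, gripper open.
Joint ranges: [-2.63, 2.63], [-0.94, 2.18], [0.31, 2.57], [-1.31, 4.45], [0, 2.66], [-2.55, 2.55]. Speed limits (rad/s): [2.57, 2.57, 3.14, 3.14, 3.14, 3.14].

### API

Orientations are given as a rotation vector (axis times angle).
In Python, from workcell import monitor, eyes, finish_job gives the robot as it stands. The module is installed in compiled form; this text tells all that it offers.
- The arm moves only by the tool play_rows, never from a script. Its argument "deltas" is a list of rows, each an object of numbers: "wx", "wy", "wz": the turn, a rotation vector about the world's x, y, z in degrees; "x", "y", "z": the shift along the world's x, y, z in mm; "fingers": the closure, from -1 (fully open) to 1 (shut), so that 0 is half open. A call has 1 to 20 rows; each row is the pose to reach, as a shift and turn from the pose commanded when the call began; what a row does not reach only later rows make up. A row lasts 1/8 s, in which the tool goes at most 62.5 mm and 10.7 degrees, less where a joint would pass 70% of its speed; a pose out of reach is approached as far as the arm can. A call with a gripper value outside its range is refused whole. The fingers move at their own pace and stop on an object; "grip_force" is the grip in N (left out, the last holds). Time passes only in rows, so rows that repeat a pose let the fingers close. It gives the time, the measured TCP pose, the force and the opening at its end, in the units of the state.
- monitor.read_state(): the state, without advancing time (a new reading comes with each control period).
- eyes.read_camera(name): name is "side" or "top" or "wrist"; returns a dict with "frame" (420x560x3 uint8, red, green, blue), "depth" (420x560 float32, m along the optical axis (not along the pixel's ray), 0 where there is no reading), "K" (3x3 intrinsics, pixels), "view" (4x4, takes a point from world to camera coordinates); the wrist camera has in their place "tool_from_camera" (4x4, takes a point from camera to tool coordinates, whose origin is the TCP and whose axes are the tool frame's). Camera axes: x right, y down, z forward; pixel columns grow to the right and rows downward; lengths in m; the calibration is good to about 2 mm. A picture is of the moment at which its call begins: read the wrist's pose just before it.
- finish_job(): hands the job in, once; it reports no verdict.
The state is a dict: "time": time; "q": joint angles; "joint_vel": joint speeds; "joint_torque": joint torques, N m; "tool_pos": TCP position; "tcp_rot": TCP orientation; "wrist_force": force on the tool from outside, world axes, zero at the start; "torque": the same for the moment, N m; "width": opening from 0.0 (shut) to 1.0 (fully open).
Only numpy, scipy, OpenCV 4.12 (cv2) and the standard library are available. Lean on these libraries where they do the work, as an engineer would, in place of code of your own. Each camera call takes 0.05 s, during which the arm holds its last target.

### The job

Build up the rotor on the spindle of the little white bench drive: first the brass spacer, then the blue-hubbed bar rotor turned so that its slot fits the oblong spindle, and last the orange cap over the spindle's end. Lower each part until it sits flat on the one below rather than dropping it, and do not push about or tip the flask or the beaker standing near.

Things in the scene. Friction and masses are not known exactly. Their poses are not given: they have to be found in the camera images.
- drive: Fixed white bench drive, housing 90 mm (its x) by 120 mm (its y), top 38 mm above the worktop, with a round steel flange 66 mm wide (top at 44 mm). Origin on the worktop under the spindle axis, z up. The upright steel spindle on the axis is oblong with round ends: 12 mm along the drive's x, 26 mm along its y, its tip 116 mm above the worktop. Dial and switch on the front are for looks.
- drive_seat (a point): Point on the spindle axis at the top of the flange, 44 mm above the worktop, where the spacer's underside comes to rest; axes as the drive's. The spindle rises 72 mm above it, its top 5 mm bevelled by 3 mm.
- spacer: Loose brass spacer, a plain ring 50 mm outside, 29 mm bore, 24 mm tall, 0.12 kg, lying flat with its axis upright. Origin in the centre of its underside. Goes on first, on the flange.
- rotor: Loose bar rotor, 0.18 kg, right way up: aluminium bar 40 mm (its x) by 110 mm (its y), 12 mm thick, a hole near each end; on it a blue block hub 30 mm (x, grip here) by 46 mm (y), 18 mm high. Through both a slot 15 mm (x) by 29 mm (y) that fits the spindle with rotor y along drive y, either way round (0.2 rad). Origin: centre of underside, z up. Goes second, underside 24 mm above flange.
- cap: Loose round orange cap, 46 mm in diameter (48 mm over the fine ribs), 34 mm tall, 0.07 kg, closed on top with a white disc, standing on its open end; blind bore from below 29 mm wide and 24 mm deep. Origin in the centre of its underside. Goes on last: its rim comes to rest on the hub's top, 54 mm above the flange, with 18 mm of spindle inside it.
- flask: Bystander: conical glass flask with orange stopper, 67 mm wide, 126 mm tall, loose; origin in the centre of its underside.
- beaker: Bystander: small glass beaker, 60 mm wide, 71 mm tall, loose; origin in the centre of its underside.
Things that resemble listed ones, but are neither listed nor needed, are in the scene too. Leave any black or purple look-alike of the spacer alone.

How it is judged:
On the way, in this order (a step that is already met when the one before it is completed fails the run):
1. the spacer sits flat on the drive's flange, round the spindle (z of spacer in the frame of drive_seat between -0.003 and 0.003 m and horizontal distance between spacer and drive_seat below 0.006 m and angle between spacer's own z axis and vertical below 0.06 rad), for 0.2 s.
2. the rotor sits flat on the spacer, its slot over the spindle (all of step 1 and z of rotor in the frame of drive_seat between 0.021 and 0.027 m and horizontal distance between rotor and drive_seat below 0.004 m and angle between rotor's own z axis and vertical below 0.06 rad and angle between the y axis of rotor and the y axis of drive, either way round below 0.3 rad), for 0.2 s.
3. the cap sits flat on the rotor's hub, over the spindle's end (all of step 2 and z of cap in the frame of drive_seat between 0.051 and 0.057 m and horizontal distance between cap and drive_seat below 0.006 m and angle between cap's own z axis and vertical below 0.06 rad), for 0.2 s.
At the end, for the whole second after the job is handed in: On the spindle, undersides above the flange: spacer 0 mm, rotor 24 mm (its y along the drive's y within 0.3 rad), cap 54 mm; each within 3 mm in height, upright within 0.06 rad, centred within 6 mm (rotor 4 mm), at rest (all of step 3 and linear speed of each of spacer, rotor, cap below 0.02 m/s); the robot touches nothing.
It fails at once if a part is dropped or thrown (faster than 0.7 m/s while nothing of the robot touches it) ((contact force between spacer and the fingers below 0.01 N and contact force between spacer and the arm below 0.01 N and linear speed of spacer above 0.7 m/s) or (contact force between rotor and the fingers below 0.01 N and contact force between rotor and the arm below 0.01 N and linear speed of rotor above 0.7 m/s) or (contact force between cap and the fingers below 0.01 N and contact force between cap and the arm below 0.01 N and linear speed of cap above 0.7 m/s)).
It fails at once if the flask is pushed more than 30 mm or tipped over (distance of flask from where it was at the start of the episode above 0.03 m or angle between flask's own z axis and vertical above 0.4 rad).
It fails at once if the beaker is pushed more than 30 mm or tipped over (distance of beaker from where it was at the start of the episode above 0.03 m or angle between beaker's own z axis and vertical above 0.4 rad).
It also fails if it takes over 69 s, if anything falls off the work surface, if the arm or the gripper's body presses on something with over 40 N, if the wrist force passes 120 N, or if a joint passes its speed limit or range.

## Working session

There is one attempt and no reset: what is moved stays moved. The work goes in short steps, Python scripts to look and compute and a tool call to move; the robot and the scene stay as the last step left them, time stands still between calls to the robot, and variables do not carry over. Pictures are saved under pics/ and viewed, and the job is handed in when it is done.

Besides the shell and the picture viewer there is one more tool, called as name(argument=value, ...), one argument or row to a line, values as JSON. play_rows: Moves the arm, as the interface text tells. Its arguments: {"type":"object","properties":{"deltas":{"type":"array"},"grip_force":{"type":"number"}},"required":["deltas"]}

```bash
mkdir -p pics && cat > h.py <<'E'
import numpy as np, cv2
from workcell import monitor, eyes, finish_job
from scipy.spatial.transform import Rotation as R
def cam(name):
    s=monitor.read_state(); d=eyes.read_camera(name)
    if name=="wrist":
        T=np.eye(4); T[:3,:3]=R.from_rotvec(s["tcp_rot"]).as_matrix(); T[:3,3]=s["tool_pos"]
        W=T@np.array(d["tool_from_camera"])
    else: W=np.linalg.inv(np.array(d["view"]))
    d["W"]=W; return d
def save(d,n,crop=None,scale=1):
    f=d["frame"][:,:,::-1]
    if crop: f=f[crop[1]:crop[3],crop[0]:crop[2]]
    cv2.imwrite("pics/"+n,cv2.resize(f,None,fx=scale,fy=scale,interpolation=cv2.INTER_CUBIC))
def plane(d,uv,z):
    uv=np.atleast_2d(uv).astype(float); r=np.c_[uv,np.ones(len(uv))]@np.linalg.inv(d["K"]).T@d["W"][:3,:3].T
    o=d["W"][:3,3]; return o+r*((z-o[2])/r[:,2])[:,None]
def cloud(d):
    h,w=d["depth"].shape; u,v=np.meshgrid(np.arange(w),np.arange(h)); z=d["depth"]
    p=np.stack([u*z,v*z,z],-1)@np.linalg.inv(d["K"]).T
    P=p@d["W"][:3,:3].T+d["W"][:3,3]; P[z<=0]=np.nan; return P
E
python3 - <<'E'
from h import *
import pickle
print(monitor.read_state())
for n in("side","top","wrist"):
    d=cam(n); save(d,n+"0.png"); print(n,d["W"].round(3).tolist(),d["K"].tolist()); pickle.dump({k:np.array(v) for k,v in d.items()},open(n+"0.pkl","wb"))
E
```

```text
{'time': 0.0, 'q': array([ 1.09114327e+00,  2.64776318e-01,  1.60538578e+00,  3.17638604e-06,
        1.27370116e+00, -3.68866588e-02]), 'joint_vel': array([ 0.00075944, -0.00048914,  0.00032367,  0.00047881,  0.00159814,
       -0.0012382 ]), 'joint_torque': array([-2.45632524e-03, -5.15123785e+01, -3.67309284e+01, -5.12149345e-04,
        1.32540800e-02,  1.75438527e-05]), 'tool_pos': array([0.28887246, 0.60930243, 0.25194   ]), 'tcp_rot': array([ 0.34552624,  1.54334681, -0.34899685]), 'wrist_force': array([-0.52927498,  0.64911468,  0.3808063 ]), 'torque': array([ 0.02591974, -0.01512313, -0.00099568]), 'width': 0.9991589390026774}
side [[0.912, -0.242, 0.33, 0.161], [-0.409, -0.563, 0.718, -0.758], [0.012, -0.79, -0.613, 0.739], [0.0, 0.0, 0.0, 1.0]] [[494.74412096690844, 0.0, 279.3899823293329], [0.0, 494.74412096690844, 206.10671109819577], [0.0, 0.0, 1.0]]
top [[-0.082, -0.968, 0.239, 0.321], [-0.997, 0.081, -0.014, 0.021], [-0.005, -0.239, -0.971, 1.017], [0.0, 0.0, 0.0, 1.0]] [[394.87130160719494, 0.0, 278.6680155517447], [0.0, 394.87130160719494, 208.61417275299328], [0.0, 0.0, 1.0]]
wrist [[0.428, 0.873, 0.236, 0.23], [0.904, -0.412, -0.113, 0.638], [-0.001, 0.262, -0.965, 0.373], [0.0, 0.0, 0.0, 1.0]] [[328.3661650033402, 0.0, 283.03961592496324], [0.0, 328.3661650033402, 207.24821687061007], [0.0, 0.0, 1.0]]
```

View pics/top0.png

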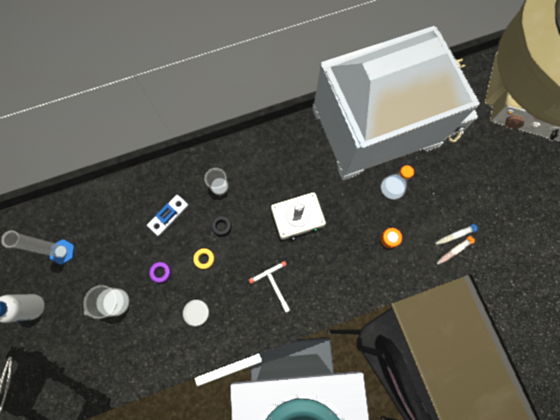

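View pics/side0.png

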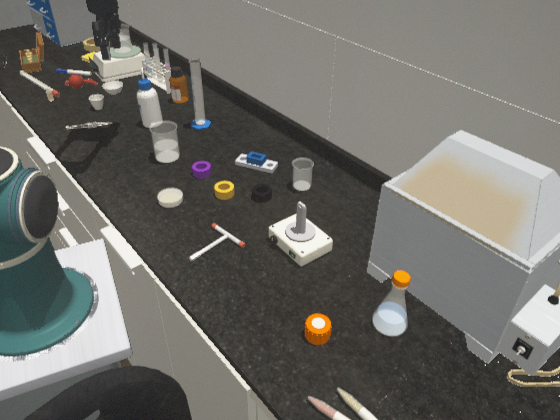

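View pics/wrist0.png

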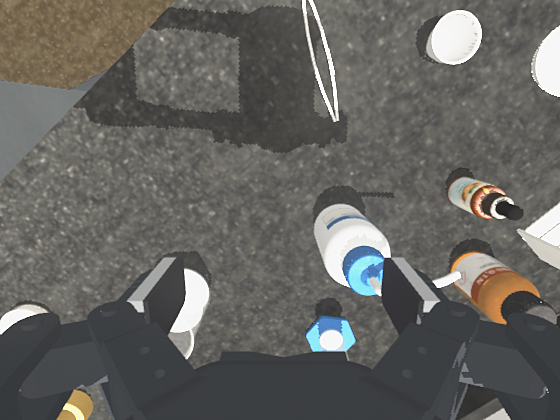

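Candidates in the top view:
- **Spacer:** gold ring (203,259), purple ring (159,272), black ring (221,226). The gold one is brass.
- **Rotor:** blue-on-silver bar (168,215). The blue cylinder base (62,252) is not it.
- **Cap:** orange with a white disc (392,238). The flask stopper (407,172) and the white lid (196,313) are not it.
- **Drive:** (298,215).

I'll check crops of these and measure.

```bash
python3 - <<'E'
from h import *
import pickle
t=pickle.load(open("top0.pkl","rb")); s=pickle.load(open("side0.pkl","rb"))
a=cv2.resize(t["frame"][160:290,130:430,::-1],(780,338),interpolation=cv2.INTER_CUBIC)
b=cv2.resize(s["frame"][140:270,150:350,::-1],(400,260),interpolation=cv2.INTER_CUBIC)
c=np.zeros((600,780,3),np.uint8); c[:338]=a; c[338:598,:400]=b; cv2.imwrite("pics/crop0.png",c)
def blob(d,m,box):
    k=np.zeros_like(m); x0,y0,x1,y1=box; k[y0:y1,x0:x1]=m[y0:y1,x0:x1]; return k
boxes={"top":{"spacer":(190,245,218,273),"rotor":(140,190,192,240),"cap":(378,224,406,252),"drive":(265,188,332,245),"flask":(376,160,420,205),"beaker":(200,165,232,198)},
"side":{"spacer":(210,178,240,202),"rotor":(230,148,280,174),"cap":(302,310,334,348),"drive":(262,198,336,266),"flask":(365,265,415,340),"beaker":(288,155,318,195)}}
for n,d in(("top",t),("side",s)):
    P=cloud(d); hsv=cv2.cvtColor(d["frame"],cv2.COLOR_RGB2HSV); H,S,V=hsv[...,0],hsv[...,1],hsv[...,2]
    M={"spacer":(S>120)&(H>15)&(H<35),"rotor":(S>100)&(H>95)&(H<125),"cap":(S>150)&(H<16),"drive":V>0,"flask":V>0,"beaker":V>0}
    for o,bx in boxes[n].items():
        m=blob(d,M[o],bx)&(P[...,2]>0.006)
        p=P[m]; 
        print(n,o,len(p),"z pct",np.percentile(p[:,2],[5,50,90,99]).round(4),"mean",p.mean(0).round(4),"min",p.min(0).round(3),"max",p.max(0).round(3))
        if o in("spacer","cap"):
            top=p[p[:,2]>np.percentile(p[:,2],95)-.004]; c,r=cv2.minEnclosingCircle((top[:,:2]*1000).astype(np.float32)); print("   top circ",np.round(c,1),round(r,1))
        if o=="rotor":
            top=p[p[:,2]>np.percentile(p[:,2],95)-.004]; print("   hub",cv2.minAreaRect((top[:,:2]*1000).astype(np.float32)))
        if o=="drive":
            top=p[(abs(p[:,2]-.038)<.004)]; print("   housing",cv2.minAreaRect((top[:,:2]*1000).astype(np.float32)))
            q=p[p[:,2]>.1]; print("   spindle",len(q),cv2.minAreaRect((q[:,:2]*1000).astype(np.float32)))
E
```

```text
top spacer 245 z pct [0.0114 0.0238 0.026  0.0277] mean [0.4527 0.2053 0.0225] min [0.429 0.181 0.007] max [0.477 0.23  0.031]
   top circ [453.8 206.5] 24.4
top rotor 189 z pct [0.0187 0.0297 0.0326 0.0341] mean [0.5764 0.2983 0.0286] min [0.552 0.274 0.007] max [0.603 0.325 0.035]
   hub ((576.85400390625, 298.50006103515625), (30.88500213623047, 43.410030364990234), 43.11612319946289)
top cap 82 z pct [0.0083 0.0259 0.0337 0.036 ] mean [ 0.4613 -0.2595  0.024 ] min [ 0.443 -0.295  0.006] max [ 0.491 -0.248  0.037]
   top circ [ 466.3 -271.6] 23.2
top drive 1699 z pct [0.03   0.0391 0.0463 0.1155] mean [ 0.5382 -0.0393  0.0424] min [ 0.476 -0.106  0.006] max [0.625 0.026 0.12 ]
   housing ((543.037353515625, -40.272430419921875), (90.16180419921875, 118.69562530517578), 12.566675186157227)
   spindle 61 ((543.2820434570312, -40.21751403808594), (11.886832237243652, 24.696575164794922), 9.763565063476562)
top flask 699 z pct [0.0122 0.0546 0.1259 0.128 ] mean [ 0.6    -0.2915  0.0631] min [ 0.571 -0.328  0.006] max [ 0.671 -0.248  0.13 ]
top beaker 373 z pct [0.0088 0.0446 0.0703 0.
[... 572 characters left out ...]
95  0.006] max [ 0.487 -0.247  0.035]
   top circ [ 464.9 -270.4] 23.5
side drive 2175 z pct [0.0125 0.0363 0.0625 0.1131] mean [ 0.5332 -0.0541  0.0391] min [ 0.481 -0.107  0.006] max [0.597 0.14  0.116]
   housing ((540.6295166015625, -40.28746795654297), (88.98954010009766, 119.12713623046875), 12.977619171142578)
   spindle 84 ((539.633056640625, -40.31440353393555), (12.632867813110352, 24.361501693725586), 16.821144104003906)
side flask 2117 z pct [0.0102 0.048  0.1182 0.1253] mean [ 0.6086 -0.2878  0.0552] min [ 0.568 -0.333  0.006] max [ 0.667 -0.167  0.128]
side beaker 583 z pct [0.011  0.0483 0.0664 0.0702] mean [0.6425 0.1559 0.0443] min [0.619 0.133 0.006] max [0.671 0.191 0.071]
```

View pics/crop0.png

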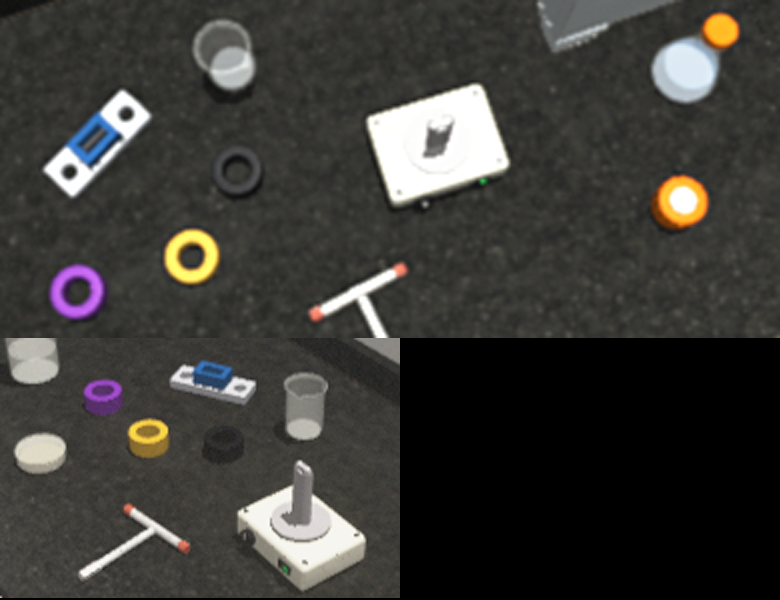

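The gold ring, the blue-hub bar with two holes, and the orange cap with a white disc match the descriptions. Before moving I'll check obstacles along the path and the tool's yaw.

```bash
python3 - <<'E'
from h import *
import pickle
s=monitor.read_state(); print(R.from_rotvec(s["tcp_rot"]).as_matrix().round(3))
t=pickle.load(open("top0.pkl","rb")); P=cloud(t)
for y in np.arange(.15,.7,.05):
  print(round(y,2),[ (round(np.nanmax(np.r_[P[...,2][(abs(P[...,0]-x)<.025)&(abs(P[...,1]-y)<.025)],-1]),2)) for x in np.arange(.25,.7,.05)])
for n,px in(("black",(221,226)),("purple",(159,272))): print(n,plane(t,px,.024))
E
```

```text
[[-0.001  0.428  0.904]
 [-0.002  0.904 -0.428]
 [-1.    -0.002 -0.   ]]
0.15 [np.float64(0.01), np.float64(0.01), np.float64(0.01), np.float64(0.01), np.float64(0.01), np.float64(0.03), np.float64(0.03), np.float64(0.07), np.float64(0.07)]
0.2 [np.float64(0.01), np.float64(0.02), np.float64(0.02), np.float64(0.01), np.float64(0.03), np.float64(0.03), np.float64(0.03), np.float64(0.01), np.float64(0.07)]
0.25 [np.float64(0.01), np.float64(0.02), np.float64(0.02), np.float64(0.01), np.float64(0.03), np.float64(0.01), np.float64(0.01), np.float64(0.03), np.float64(0.01)]
0.3 [np.float64(0.01), np.float64(0.01), np.float64(0.01), np.float64(0.03), np.float64(0.03), np.float64(0.01), np.float64(0.04), np.float64(0.03), np.float64(0.01)]
0.35 [np.float64(0.0), np.float64(0.01), np.float64(0.01), np.float64(0.03), np.float64(0.03), np.float64(0.01), np.float64(0.02), np.float64(0.01), np.float64(0.01)]
0.4 [np.float64(0.01), np.float64(0.01), np.float64(0.1), np.float64(0.1), np.float64(0.01), np.float64(0.01), np.float64(0.01), np.float64(0.01), np.float64(0.01)]
0.45 [np.float64(0.0), np
[... 188 characters left out ...]
64(0.01), np.float64(0.01), np.float64(0.01), np.float64(0.01), np.float64(0.0), np.float64(0.0), np.float64(0.01)]
0.55 [np.float64(0.01), np.float64(0.01), np.float64(0.01), np.float64(0.01), np.float64(0.01), np.float64(0.21), np.float64(0.01), np.float64(0.0), np.float64(0.05)]
0.6 [np.float64(0.01), np.float64(0.01), np.float64(0.12), np.float64(0.11), np.float64(0.01), np.float64(0.21), np.float64(0.01), np.float64(0.01), np.float64(0.06)]
0.65 [np.float64(0.01), np.float64(0.01), np.float64(0.14), np.float64(0.13), np.float64(0.01), np.float64(0.01), np.float64(0.0), np.float64(0.01), np.float64(0.15)]
black [[0.5317513 0.1573691 0.024    ]]
purple [[0.42778868 0.31718088 0.024     ]]
```

play_rows(
  deltas=[
    {"x": 40,"y": -100,"z": 0,"wz": 10,"fingers": -1},
    {"x": 80,"y": -200,"z": 0,"wz": 20},
    {"x": 130,"y": -320,"z": 0,"wz": 29},
    {"x": 163,"y": -403,"z": 0,"wz": 38},
    {"x": 163,"y": -403,"z": 0,"wz": 38},
    {"x": 163,"y": -403,"z": 0,"wz": 38},
    {"x": 163,"y": -403,"z": 0,"wz": 38},
    {"x": 163,"y": -403,"z": 0,"wz": 38},
    {"x": 163,"y": -403,"z": 0,"wz": 38},
    {"x": 163,"y": -403,"z": 0,"wz": 38},
  ],
  grip_force=40,
)

```text
schema error: expected keys wx, wy, wz, x, y, z, fingers
```

```bash
cat >> h.py <<'E'
def masks(d):
    hsv=cv2.cvtColor(d["frame"],cv2.COLOR_RGB2HSV); H,S,V=hsv[...,0],hsv[...,1],hsv[...,2]
    return {"spacer":(S>120)&(H>15)&(H<35),"rotor":(S>100)&(H>95)&(H<125),"cap":(S>150)&(H<16)}
E
python3 - <<'E'
from h import *
d=cam("wrist"); save(d,"w1.png"); s=monitor.read_state(); print(s["time"],s["tool_pos"],R.from_rotvec(s["tcp_rot"]).as_matrix().round(3).tolist())
P=cloud(d);m=masks(d)["spacer"]; p=P[m&(P[...,2]>.004)]; print(np.percentile(p[:,2],[5,50,95]))
top=p[p[:,2]>np.percentile(p[:,2],90)-.003]; print(cv2.minEnclosingCircle((top[:,:2]*1000).astype(np.float32)))
p=p[p[:,2]>.015];print(p.min(0),p.max(0))
p=P[masks(d)["rotor"]&(P[...,2]>.02)];print(len(p)); print(np.median(p[:,2]), cv2.minAreaRect((p[:,:2]*1000).astype(np.float32)))
E
```

```text
0.2 [0.28901972 0.60950718 0.25242635] [[-0.001, 0.428, 0.904], [-0.001, 0.904, -0.428], [-1.0, -0.001, -0.0]]
[0.00517347 0.01313577 0.05990144]
((376.57086181640625, 670.0167236328125), 159.489501953125)
[0.27371887 0.1935716  0.01502423] [0.50196092 0.79271262 0.30166961]
962
0.13580627291659692 ((374.79791259765625, 663.6060791015625), (240.71754455566406, 190.81942749023438), 10.484402656555176)
```

View pics/w1.png

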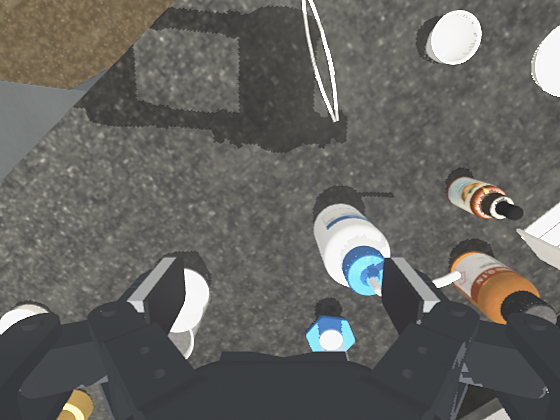

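The call was refused because every row needs all seven keys. The picture is unchanged, so the arm hasn't moved.

play_rows(
  deltas=[
    {"wx": 0,"wy": 0,"wz": 10,"x": 40,"y": -100,"z": 0,"fingers": -1},
    {"wx": 0,"wy": 0,"wz": 20,"x": 80,"y": -200,"z": 0,"fingers": -1},
    {"wx": 0,"wy": 0,"wz": 29,"x": 130,"y": -320,"z": 0,"fingers": -1},
    {"wx": 0,"wy": 0,"wz": 38,"x": 163,"y": -403,"z": 0,"fingers": -1},
    {"wx": 0,"wy": 0,"wz": 38,"x": 163,"y": -403,"z": 0,"fingers": -1},
    {"wx": 0,"wy": 0,"wz": 38,"x": 163,"y": -403,"z": 0,"fingers": -1},
    {"wx": 0,"wy": 0,"wz": 38,"x": 163,"y": -403,"z": 0,"fingers": -1},
    {"wx": 0,"wy": 0,"wz": 38,"x": 163,"y": -403,"z": 0,"fingers": -1},
    {"wx": 0,"wy": 0,"wz": 38,"x": 163,"y": -403,"z": 0,"fingers": -1},
    {"wx": 0,"wy": 0,"wz": 38,"x": 163,"y": -403,"z": 0,"fingers": -1},
  ],
  grip_force=40,
)

```text
time: 1.45
tool_pos: [0.4517, 0.2081, 0.2532]
tcp_rot: [-0.174, 1.564, 0.175]
wrist_force: [0.1, 0.5, -0.1]
width: 1.003
```

```bash
python3 - <<'E'
from h import *
d=cam("wrist"); save(d,"w2.png"); s=monitor.read_state(); print(s["time"],s["tool_pos"],R.from_rotvec(s["tcp_rot"]).as_matrix().round(3).tolist())
P=cloud(d);m=masks(d)["spacer"]; p=P[m&(P[...,2]>.004)&(P[...,2]<.05)]; print(np.percentile(p[:,2],[5,50,95]))
top=p[p[:,2]>np.percentile(p[:,2],90)-.003]; print(cv2.minEnclosingCircle((top[:,:2]*1000).astype(np.float32)))
p=P[masks(d)["rotor"]&(P[...,2]>.02)&(P[...,2]<.05)];print(len(p)); 
if len(p):print(np.median(p[:,2]), cv2.minAreaRect((p[:,:2]*1000).astype(np.float32)))
E
```

```text
1.5 [0.45168246 0.208188   0.25319451] [[-0.0, -0.221, 0.975], [0.0, 0.975, 0.221], [-1.0, 0.0, -0.0]]
[0.00616916 0.02274182 0.02503156]
((454.18310546875, 208.44650268554688), 24.79949378967285)
877
0.029912035933965964 ((577.43359375, 300.3464660644531), (31.878917694091797, 45.9000244140625), 43.3062744140625)
```

View pics/w2.png

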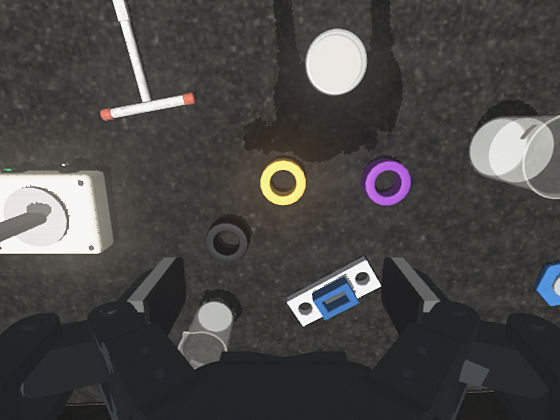

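The gold ring is at (283,183), the purple one at (388,182), the black one at (227,240) and the rotor at (335,297). The wrist, top and side estimates agree to about 2–3 mm. Next I descend and grip the spacer high, so that the gripper body clears the spindle tip.

play_rows(
  deltas=[
    {"wx": 0,"wy": 0,"wz": 0,"x": 2,"y": 0,"z": -60,"fingers": -1},
    {"wx": 0,"wy": 0,"wz": 0,"x": 2,"y": 0,"z": -115,"fingers": -1},
    {"wx": 0,"wy": 0,"wz": 0,"x": 2,"y": 0,"z": -165,"fingers": -1},
    {"wx": 0,"wy": 0,"wz": 0,"x": 2,"y": 0,"z": -200,"fingers": -1},
    {"wx": 0,"wy": 0,"wz": 0,"x": 2,"y": 0,"z": -220,"fingers": -1},
    {"wx": 0,"wy": 0,"wz": 0,"x": 2,"y": 0,"z": -227,"fingers": -1},
    {"wx": 0,"wy": 0,"wz": 0,"x": 2,"y": 0,"z": -227,"fingers": -1},
    {"wx": 0,"wy": 0,"wz": 0,"x": 2,"y": 0,"z": -227,"fingers": -0.3},
    {"wx": 0,"wy": 0,"wz": 0,"x": 2,"y": 0,"z": -227,"fingers": 1},
    {"wx": 0,"wy": 0,"wz": 0,"x": 2,"y": 0,"z": -227,"fingers": 1},
    {"wx": 0,"wy": 0,"wz": 0,"x": 2,"y": 0,"z": -227,"fingers": 1},
    {"wx": 0,"wy": 0,"wz": 0,"x": 2,"y": 0,"z": -227,"fingers": 1},
    {"wx": 0,"wy": 0,"wz": 0,"x": 2,"y": 0,"z": -227,"fingers": 1},
    {"wx": 0,"wy": 0,"wz": 0,"x": 2,"y": 0,"z": -227,"fingers": 1},
  ],
  grip_force=40,
)

```text
time: 3.25
tool_pos: [0.4553, 0.2074, 0.0277]
tcp_rot: [-0.172, 1.562, 0.173]
wrist_force: [-0.7, 0.7, 5.4]
width: 0.558
```

```bash
python3 - <<'E'
from h import *
d=cam("wrist"); save(d,"w3.png"); s=monitor.read_state(); print(s["time"],s["tool_pos"],s["width"]*85,s["wrist_force"])
E
```

```text
3.3 [0.45534472 0.20737974 0.02776037] 47.70965431010739 [-2.15872174 -0.15306549  6.12333117]
```

View pics/w3.png

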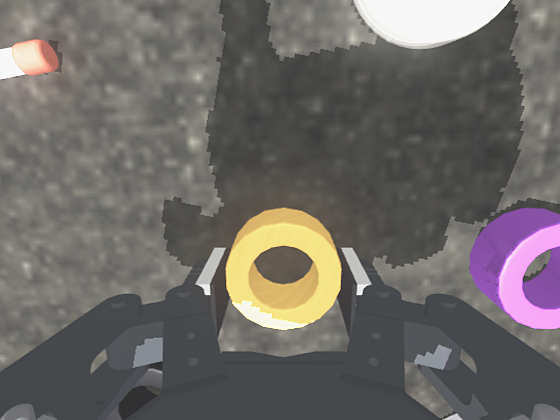

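play_rows(
  deltas=[
    {"wx": 0,"wy": 0,"wz": 0,"x": 0,"y": 0,"z": 15,"fingers": 1},
    {"wx": 0,"wy": 0,"wz": 0,"x": 0,"y": 0,"z": 60,"fingers": 1},
    {"wx": 0,"wy": 0,"wz": 0,"x": 0,"y": 0,"z": 110,"fingers": 1},
    {"wx": 0,"wy": 0,"wz": 0,"x": 5,"y": -15,"z": 160,"fingers": 1},
    {"wx": 0,"wy": 0,"wz": 0,"x": 20,"y": -60,"z": 170,"fingers": 1},
    {"wx": 0,"wy": 0,"wz": 0,"x": 38,"y": -110,"z": 170,"fingers": 1},
    {"wx": 0,"wy": 0,"wz": 0,"x": 56,"y": -160,"z": 170,"fingers": 1},
    {"wx": 0,"wy": 0,"wz": 0,"x": 73,"y": -205,"z": 170,"fingers": 1},
    {"wx": 0,"wy": 0,"wz": 0,"x": 84,"y": -235,"z": 170,"fingers": 1},
    {"wx": 0,"wy": 0,"wz": 0,"x": 88,"y": -248,"z": 170,"fingers": 1},
    {"wx": 0,"wy": 0,"wz": 0,"x": 88,"y": -248,"z": 170,"fingers": 1},
    {"wx": 0,"wy": 0,"wz": 0,"x": 88,"y": -248,"z": 170,"fingers": 1},
  ],
  grip_force=40,
)

```text
time: 4.8
tool_pos: [0.5417, -0.0401, 0.1962]
tcp_rot: [-0.173, 1.564, 0.174]
wrist_force: [0.4, -0.6, -0.7]
width: 0.564
```

```bash
cat > look.py <<'E'
from h import *
import sys
tag=sys.argv[1]; part=sys.argv[2]
s=monitor.read_state(); print(s["time"],s["tool_pos"],s["width"]*85,s["wrist_force"].round(1))
Rm=R.from_rotvec(s["tcp_rot"]).as_matrix(); print("tooly yaw",np.degrees(np.arctan2(Rm[1,1],Rm[0,1])),"tilt",Rm[:,0].round(4))
ims=[]
for n in("wrist","side","top"):
    d=cam(n); save(d,f"{n}_{tag}.png"); P=cloud(d); m=masks(d)[part]
    near=np.linalg.norm(P[...,:2]-s["tool_pos"][:2],axis=-1)<.06
    p=P[m&near&(P[...,2]>s["tool_pos"][2]-.05)]
    if len(p)>20:
        z=np.percentile(p[:,2],[3,50,97]); top=p[p[:,2]>z[2]-.005]
        print(n,part,len(p),"z",z.round(4),"rect",cv2.minAreaRect((p[:,:2]*1000).astype(np.float32)),"topcirc",cv2.minEnclosingCircle((top[:,:2]*1000).astype(np.float32)))
    q=P[(np.linalg.norm(P[...,:2]-[.542,-.040],axis=-1)<.03)&(P[...,2]>.09)&(P[...,2]<.12)]
    if len(q)>20: print(n,"spindle",len(q),q[:,2].max().round(4),cv2.minAreaRect((q[:,:2]*1000).astype(np.float32)))
E
python3 look.py a spacer; python3 - <<'E'
import cv2,numpy as np
a=cv2.imread("pics/wrist_a.png");b=cv2.imread("pics/side_a.png")[120:300,200:400]
c=np.zeros((420,800,3),np.uint8);c[:,:420]=a[:,70:490];b=cv2.resize(b,(380,342));c[:342,420:]=b;cv2.imwrite("pics/c_a.png",c)
E
```

```text
4.8 [ 0.54166677 -0.04006201  0.19623531] 47.973935088140415 [ 0.4 -0.6 -0.7]
tooly yaw 102.66946785252337 tilt [-6.e-04  6.e-04 -1.e+00]
wrist spacer 5871 z [0.1734 0.1923 0.1936] rect ((544.5473022460938, -39.74800109863281), (42.90096664428711, 50.36372756958008), 28.243656158447266) topcirc ((541.2853393554688, -40.2736701965332), 24.80624008178711)
wrist spindle 27 0.0938 ((538.42138671875, -39.931373596191406), (1.4930939674377441, 20.698322296142578), 11.716135025024414)
side spacer 351 z [0.1696 0.1849 0.1923] rect ((532.704345703125, -37.85031509399414), (54.294097900390625, 35.979652404785156), 72.72107696533203) topcirc ((538.1453247070312, -39.304176330566406), 27.062423706054688)
side spindle 119 0.1175 ((540.5844116210938, -41.43085861206055), (12.175801277160645, 22.689998626708984), 18.154478073120117)
top spacer 101 z [0.1821 0.1928 0.1957] rect ((526.6649780273438, -40.39115524291992), (35.633460998535156, 31.82268714904785), 65.07485961914062) topcirc ((526.4360961914062, -41.35163116455078), 22.033693313598633)
```

View pics/c_a.png

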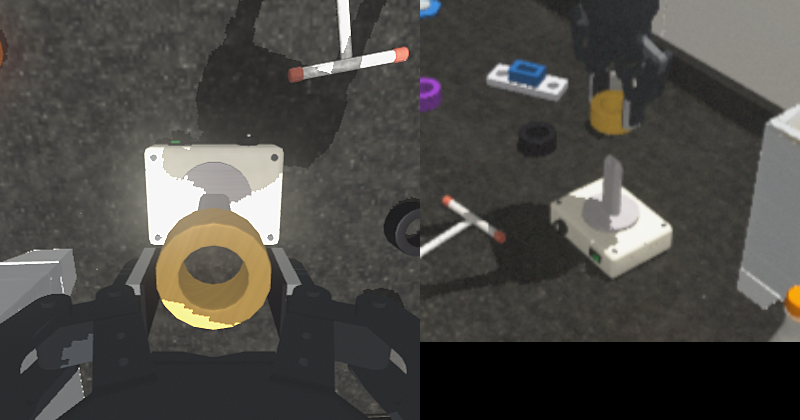

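play_rows(
  deltas=[
    {"wx": 0,"wy": 0,"wz": 0,"x": 0,"y": 0,"z": -30,"fingers": 1},
    {"wx": 0,"wy": 0,"wz": 0,"x": 0,"y": 0,"z": -46,"fingers": 1},
    {"wx": 0,"wy": 0,"wz": 0,"x": 0,"y": 0,"z": -52,"fingers": 1},
    {"wx": 0,"wy": 0,"wz": 0,"x": 0,"y": 0,"z": -58,"fingers": 1},
    {"wx": 0,"wy": 0,"wz": 0,"x": 0,"y": 0,"z": -63,"fingers": 1},
    {"wx": 0,"wy": 0,"wz": 0,"x": 0,"y": 0,"z": -70,"fingers": 1},
    {"wx": 0,"wy": 0,"wz": 0,"x": 0,"y": 0,"z": -70,"fingers": 1},
  ],
  grip_force=40,
)

```text
time: 5.82
tool_pos: [0.5419, -0.0409, 0.1257]
tcp_rot: [-0.173, 1.565, 0.173]
wrist_force: [-0.0, 2.3, -2.9]
width: 0.558
```

```bash
python3 look.py b spacer
```

```text
5.825 [ 0.54191725 -0.04089547  0.12569091] 47.38753745172259 [-0.   2.3 -2.9]
tooly yaw 102.62646727507472 tilt [-7.e-04  4.e-04 -1.e+00]
wrist spacer 5345 z [0.1067 0.1218 0.1231] rect ((543.2683715820312, -39.729766845703125), (43.78590393066406, 50.734413146972656), 55.87542724609375) topcirc ((541.420166015625, -41.206844329833984), 24.843467712402344)
wrist spindle 4611 0.12 ((536.437255859375, -41.69239807128906), (40.36857986450195, 55.879638671875), 6.2740159034729)
side spacer 283 z [0.1013 0.1177 0.1217] rect ((531.7124633789062, -39.425987243652344), (51.50868606567383, 34.4444694519043), 67.7432861328125) topcirc ((537.4596557617188, -41.35623550415039), 25.93568992614746)
side spindle 279 0.12 ((532.5816040039062, -40.78540802001953), (51.0451774597168, 37.55267333984375), 74.55252838134766)
```

View pics/wrist_b.png

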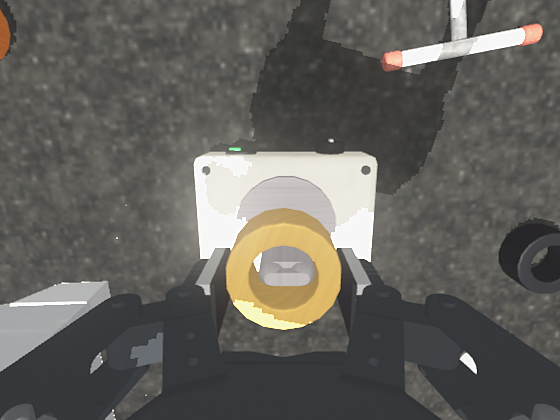

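The spindle is inside the bore, slightly to the right: its end is at (290,272) and the bore centre is at (284,272). The +y force agrees. I'll shift +1 mm in y and carry on down.

play_rows(
  deltas=[
    {"wx": 0,"wy": 0,"wz": 0,"x": 0,"y": 1.5,"z": -3,"fingers": 1},
    {"wx": 0,"wy": 0,"wz": 0,"x": 0,"y": 1.5,"z": -13,"fingers": 1},
    {"wx": 0,"wy": 0,"wz": 0,"x": 0,"y": 1.5,"z": -25,"fingers": 1},
    {"wx": 0,"wy": 0,"wz": 0,"x": 0,"y": 1.5,"z": -37,"fingers": 1},
    {"wx": 0,"wy": 0,"wz": 0,"x": 0,"y": 1.5,"z": -46,"fingers": 1},
    {"wx": 0,"wy": 0,"wz": 0,"x": 0,"y": 1.5,"z": -50,"fingers": 1},
    {"wx": 0,"wy": 0,"wz": 0,"x": 0,"y": 1.5,"z": -52,"fingers": 1},
    {"wx": 0,"wy": 0,"wz": 0,"x": 0,"y": 1.5,"z": -53,"fingers": 1},
    {"wx": 0,"wy": 0,"wz": 0,"x": 0,"y": 1.5,"z": -53,"fingers": 1},
  ],
  grip_force=40,
)

```text
time: 7.1
tool_pos: [0.5425, -0.0396, 0.0736]
tcp_rot: [-0.173, 1.563, 0.173]
wrist_force: [0.6, 1.2, -0.1]
width: 0.56
```

```bash
python3 look.py c spacer
```

```text
7.1 [ 0.54248296 -0.03964757  0.07359084] 47.618443399097124 [ 0.6  1.2 -0.1]
tooly yaw 102.62699425478633 tilt [ 6.e-04 -1.e-04 -1.e+00]
wrist spacer 4800 z [0.0567 0.0699 0.0711] rect ((536.243896484375, -40.51921844482422), (38.59384536743164, 48.43031311035156), 4.681416034698486) topcirc ((541.2902221679688, -40.210426330566406), 24.545001983642578)
wrist spindle 6095 0.12 ((540.067138671875, -40.435203552246094), (28.374021530151367, 56.845977783203125), 12.284248352050781)
side spacer 209 z [0.0487 0.0652 0.0699] rect ((526.7077026367188, -39.482940673828125), (54.001792907714844, 25.51299476623535), 87.06903076171875) topcirc ((536.4526977539062, -39.176002502441406), 26.37197494506836)
side spindle 133 0.12 ((536.6304321289062, -40.968177795410156), (26.792762756347656, 58.871864318847656), 12.692397117614746)
```

View pics/wrist_c.png

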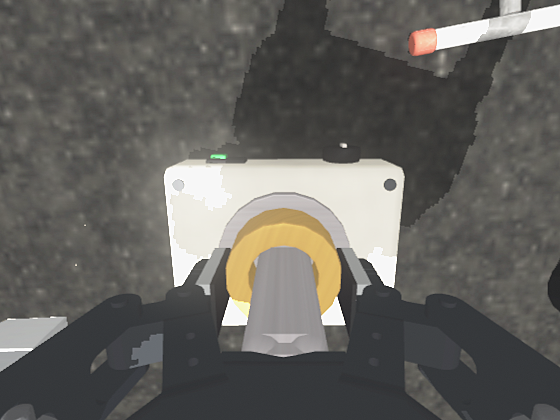

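play_rows(
  deltas=[
    {"wx": 0,"wy": 0,"wz": 0,"x": 0,"y": 0,"z": -1.5,"fingers": 1},
    {"wx": 0,"wy": 0,"wz": 0,"x": 0,"y": 0,"z": -2.5,"fingers": 1},
    {"wx": 0,"wy": 0,"wz": 0,"x": 0,"y": 0,"z": -3.3,"fingers": 1},
    {"wx": 0,"wy": 0,"wz": 0,"x": 0,"y": 0,"z": -3.3,"fingers": 1},
  ],
  grip_force=40,
)

```text
time: 7.75
tool_pos: [0.5425, -0.0396, 0.0717]
tcp_rot: [-0.173, 1.564, 0.173]
wrist_force: [-4.5, 0.0, 10.7]
width: 0.563
```

play_rows(
  deltas=[
    {"wx": 0,"wy": 0,"wz": 0,"x": 0,"y": 0,"z": 1,"fingers": 1},
    {"wx": 0,"wy": 0,"wz": 0,"x": 0,"y": 0,"z": 1,"fingers": -0.5},
    {"wx": 0,"wy": 0,"wz": 0,"x": 0,"y": 0,"z": 1,"fingers": -0.8},
    {"wx": 0,"wy": 0,"wz": 0,"x": 0,"y": 0,"z": 1,"fingers": -0.8},
    {"wx": 0,"wy": 0,"wz": 0,"x": 0,"y": 0,"z": 1,"fingers": -0.8},
  ],
  grip_force=40,
)

```text
time: 8.38
tool_pos: [0.5421, -0.0396, 0.0708]
tcp_rot: [-0.173, 1.564, 0.173]
wrist_force: [-0.1, -0.1, -0.4]
width: 0.901
```

```bash
python3 look.py d spacer
```

```text
8.375 [ 0.54214059 -0.03959129  0.07078927] 76.5994186884258 [-0.1 -0.1 -0.4]
tooly yaw 102.62761286740266 tilt [-2.e-04  0.e+00 -1.e+00]
wrist spacer 3799 z [0.0544 0.0681 0.0693] rect ((536.2296142578125, -40.606414794921875), (38.270347595214844, 48.49494934082031), 2.4956607818603516) topcirc ((541.2427368164062, -40.22446823120117), 24.41094970703125)
wrist spindle 3996 0.1152 ((540.782958984375, -39.86295700073242), (7.545319557189941, 26.146827697753906), 12.785178184509277)
side spacer 270 z [0.0465 0.0638 0.0686] rect ((533.2372436523438, -46.36302185058594), (57.422428131103516, 40.502559661865234), 64.51716613769531) topcirc ((537.1644897460938, -48.557167053222656), 31.345556259155273)
side spindle 70 0.1195 ((540.8496704101562, -47.08156967163086), (10.364834785461426, 42.80180358886719), 33.72288131713867)
```

View pics/wrist_d.png

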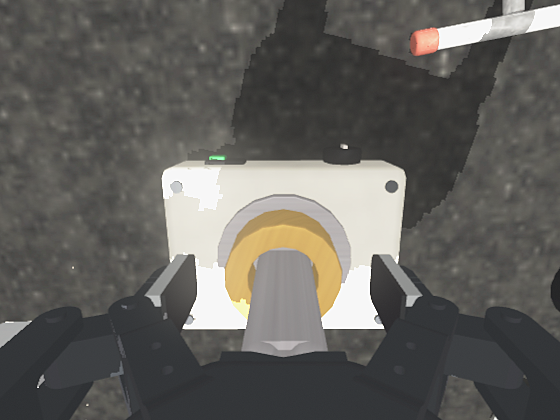

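The spacer top measures about 68–69 mm, against 68 expected. The ring, x 226–341, is centred on the flange, x 218–351. Next I lift and go above the rotor.

play_rows(
  deltas=[
    {"wx": 0,"wy": 0,"wz": 0,"x": 0,"y": 0,"z": 20,"fingers": -1},
    {"wx": 0,"wy": 0,"wz": 0,"x": 0,"y": 0,"z": 70,"fingers": -1},
    {"wx": 0,"wy": 0,"wz": 0,"x": 0,"y": 0,"z": 130,"fingers": -1},
    {"wx": 0,"wy": 0,"wz": -9,"x": 5,"y": 50,"z": 140,"fingers": -1},
    {"wx": 0,"wy": 0,"wz": -19,"x": 11,"y": 108,"z": 140,"fingers": -1},
    {"wx": 0,"wy": 0,"wz": -29,"x": 18,"y": 168,"z": 140,"fingers": -1},
    {"wx": 0,"wy": 0,"wz": -39,"x": 24,"y": 228,"z": 140,"fingers": -1},
    {"wx": 0,"wy": 0,"wz": -49,"x": 30,"y": 285,"z": 140,"fingers": -1},
    {"wx": 0,"wy": 0,"wz": -59.4,"x": 34,"y": 325,"z": 140,"fingers": -1},
    {"wx": 0,"wy": 0,"wz": -59.4,"x": 35,"y": 339,"z": 130,"fingers": -1},
    {"wx": 0,"wy": 0,"wz": -59.4,"x": 35,"y": 339,"z": 130,"fingers": -1},
    {"wx": 0,"wy": 0,"wz": -59.4,"x": 35,"y": 339,"z": 130,"fingers": -1},
  ],
  grip_force=40,
)

```text
time: 10.02
tool_pos: [0.577, 0.2979, 0.2004]
tcp_rot: [0.636, 1.476, -0.639]
wrist_force: [-0.3, 0.4, 0.7]
width: 0.999
```

```bash
python3 look.py e rotor; python3 - <<'E'
from h import *
d=cam("side");P=cloud(d);m=masks(d)["spacer"]&(np.linalg.norm(P[...,:2]-[.542,-.04],axis=-1)<.06); p=P[m]
print("seated spacer side",np.percentile(p[:,2],[5,50,95]).round(4)); top=p[p[:,2]>.0645]
print(cv2.minEnclosingCircle((top[:,:2]*1000).astype(np.float32)))
d=cam("top");P=cloud(d);m=masks(d)["spacer"]&(np.linalg.norm(P[...,:2]-[.542,-.04],axis=-1)<.06); p=P[m];top=p[p[:,2]>.064]
print("top",np.percentile(p[:,2],[5,50,95]).round(4),cv2.minEnclosingCircle((top[:,:2]*1000).astype(np.float32)))
q=P[(np.linalg.norm(P[...,:2]-[.542,-.040],axis=-1)<.03)&(P[...,2]>.105)];print(cv2.minAreaRect((q[:,:2]*1000).astype(np.float32)))
E
```

```text
10.025 [0.57695227 0.2979097  0.20043018] 84.88005110028104 [-0.3  0.4  0.7]
tooly yaw 43.244941578738185 tilt [-0.0011 -0.0012 -1.    ]
side spindle 122 0.1172 ((539.3467407226562, -40.970672607421875), (12.12346076965332, 24.36341094970703), 25.516183853149414)
top spindle 70 0.1196 ((543.4566040039062, -39.8966178894043), (12.574828147888184, 24.8720703125), 14.989304542541504)
seated spacer side [0.0484 0.0638 0.0679]
((537.4058837890625, -41.88694763183594), 26.058734893798828)
top [0.0578 0.068  0.0714] ((539.2520751953125, -40.28171157836914), 23.276426315307617)
((543.0728149414062, -40.427268981933594), (11.675217628479004, 24.665220260620117), 8.617109298706055)
```

View pics/wrist_e.png

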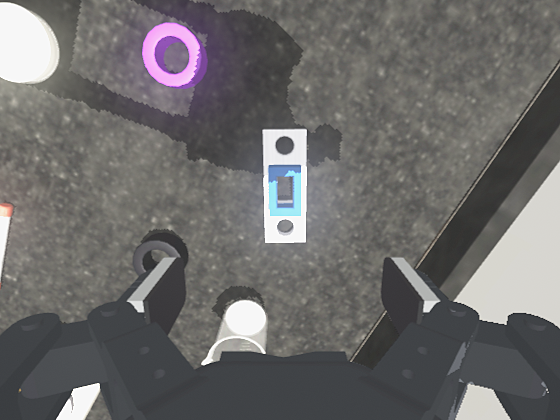

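View pics/side_e.png

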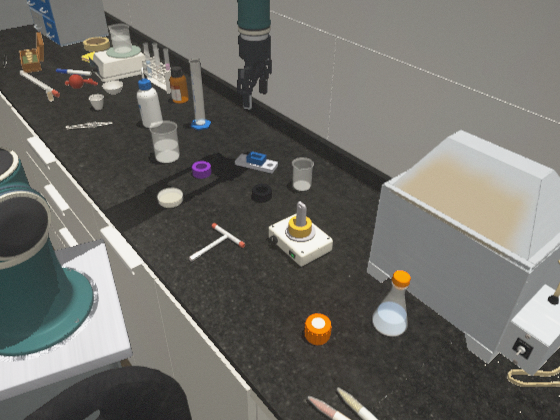

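The rotor is centred under the gripper: the bar spans x 264–306 and y 128–243, with its edges parallel to the pads. The spacer is seated. Next I'll measure the rotor from depth.

```bash
python3 - <<'E'
from h import *
d=cam("wrist");P=cloud(d);n=np.linalg.norm(P[...,:2]-[.577,.299],axis=-1)<.075
V=d["frame"].max(-1)
for lo,hi in((.007,.02),(.024,.036),(.007,.036)):
    m=(n&(P[...,2]>lo)&(P[...,2]<hi)&(V>90)).astype(np.uint8); m[250:]=0
    c=max(cv2.findContours(m,cv2.RETR_EXTERNAL,cv2.CHAIN_APPROX_NONE)[0],key=cv2.contourArea)[:,0]
    q=P[c[:,1],c[:,0],:2]; print(lo,cv2.minAreaRect((q*1000).astype(np.float32)), np.median(P[m>0][:,2]))
    print("  plane",cv2.minAreaRect((plane(d,c,.012 if lo<.02 else .03)[:,:2]*1000).astype(np.float32)))
E
```

```text
0.007 ((578.2146606445312, 299.827392578125), (39.93053436279297, 110.14677429199219), 43.71490478515625) 0.012187638124546374
  plane ((578.0551147460938, 299.99652099609375), (39.98348617553711, 109.88884735107422), 43.698387145996094)
0.024 ((578.2399291992188, 299.68389892578125), (29.883602142333984, 46.75149154663086), 43.78767776489258) 0.03009737106669927
  plane ((577.8804321289062, 300.0586853027344), (29.720455169677734, 46.90406799316406), 43.94982147216797)
0.007 ((578.2146606445312, 299.827392578125), (39.93053436279297, 110.14677429199219), 43.71490478515625) 0.012699633572277769
  plane ((578.0551147460938, 299.99652099609375), (39.98348617553711, 109.88884735107422), 43.698387145996094)
```

play_rows(
  deltas=[
    {"wx": 0,"wy": 0,"wz": 0.5,"x": 1,"y": 1.8,"z": -40,"fingers": -0.6},
    {"wx": 0,"wy": 0,"wz": 0.5,"x": 1,"y": 1.8,"z": -90,"fingers": -0.6},
    {"wx": 0,"wy": 0,"wz": 0.5,"x": 1,"y": 1.8,"z": -130,"fingers": -0.4},
    {"wx": 0,"wy": 0,"wz": 0.5,"x": 1,"y": 1.8,"z": -155,"fingers": -0.2},
    {"wx": 0,"wy": 0,"wz": 0.5,"x": 1,"y": 1.8,"z": -167,"fingers": -0.1},
    {"wx": 0,"wy": 0,"wz": 0.5,"x": 1,"y": 1.8,"z": -167,"fingers": -0.1},
    {"wx": 0,"wy": 0,"wz": 0.5,"x": 1,"y": 1.8,"z": -167,"fingers": 0},
    {"wx": 0,"wy": 0,"wz": 0.5,"x": 1,"y": 1.8,"z": -167,"fingers": 1},
    {"wx": 0,"wy": 0,"wz": 0.5,"x": 1,"y": 1.8,"z": -167,"fingers": 1},
    {"wx": 0,"wy": 0,"wz": 0.5,"x": 1,"y": 1.8,"z": -167,"fingers": 1},
    {"wx": 0,"wy": 0,"wz": 0.5,"x": 1,"y": 1.8,"z": -167,"fingers": 1},
    {"wx": 0,"wy": 0,"wz": 0.5,"x": 1,"y": 1.8,"z": -167,"fingers": 1},
  ],
  grip_force=60,
)

```text
time: 11.82
tool_pos: [0.5797, 0.3018, 0.0361]
tcp_rot: [0.633, 1.475, -0.629]
wrist_force: [0.1, -0.4, 6.7]
width: 0.328
```

```bash
python3 look.py f rotor
```

```text
11.825 [0.57967559 0.30183761 0.03605874] 27.84449963211497 [ 0.1 -0.4  6.7]
tooly yaw 43.72782949093137 tilt [ 0.0031  0.0014 -1.    ]
wrist rotor 5376 z [0.0147 0.0298 0.0312] rect ((580.2861328125, 301.6296691894531), (30.694841384887695, 47.212501525878906), 43.57623291015625) topcirc ((579.11279296875, 303.0824279785156), 25.722517013549805)
side rotor 94 z [0.0151 0.0263 0.0301] rect ((575.2401733398438, 291.5460510253906), (44.13986587524414, 53.58983612060547), 82.4478759765625) topcirc ((571.3267822265625, 291.1614685058594), 31.237777709960938)
side spindle 118 0.1158 ((540.1416625976562, -40.60792541503906), (12.227266311645508, 25.17717933654785), 14.821704864501953)
top rotor 44 z [0.0223 0.0306 0.1383] rect ((585.5068359375, 283.2622375488281), (48.693603515625, 8.734167098999023), 42.143611907958984) topcirc ((570.01904296875, 264.4696960449219), 0.8634226322174072)
top spindle 67 0.1194 ((543.3285522460938, -40.0841064453125), (12.136249542236328, 25.071815490722656), 12.654194831848145)
```

View pics/wrist_f.png

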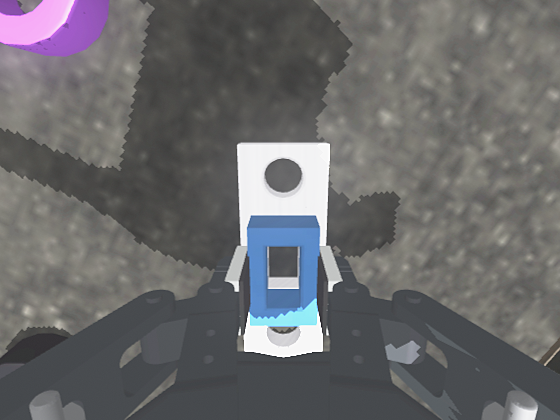

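The hub is gripped squarely: its top face spans x 248–320 between the pads, and the slot is visible at (285,268). Next I lift, turn to the drive's yaw and hover over the spindle.

play_rows(
  deltas=[
    {"wx": 0,"wy": 0,"wz": 0,"x": 0,"y": 0,"z": 15,"fingers": 1},
    {"wx": 0,"wy": 0,"wz": 0,"x": 0,"y": 0,"z": 60,"fingers": 1},
    {"wx": 0,"wy": 0,"wz": 0,"x": 0,"y": 0,"z": 115,"fingers": 1},
    {"wx": 0,"wy": 0,"wz": 0,"x": -2,"y": -20,"z": 155,"fingers": 1},
    {"wx": 0,"wy": 0,"wz": -6,"x": -8,"y": -75,"z": 165,"fingers": 1},
    {"wx": 0,"wy": 0,"wz": -13,"x": -14,"y": -130,"z": 165,"fingers": 1},
    {"wx": 0,"wy": 0,"wz": -19,"x": -20,"y": -187,"z": 165,"fingers": 1},
    {"wx": 0,"wy": 0,"wz": -25,"x": -26,"y": -245,"z": 165,"fingers": 1},
    {"wx": 0,"wy": 0,"wz": -31,"x": -32,"y": -300,"z": 165,"fingers": 1},
    {"wx": 0,"wy": 0,"wz": -31,"x": -35,"y": -330,"z": 165,"fingers": 1},
    {"wx": 0,"wy": 0,"wz": -31,"x": -36,"y": -340,"z": 165,"fingers": 1},
    {"wx": 0,"wy": 0,"wz": -31,"x": -36,"y": -340,"z": 165,"fingers": 1},
    {"wx": 0,"wy": 0,"wz": -31,"x": -36,"y": -340,"z": 165,"fingers": 1},
  ],
  grip_force=60,
)

```text
time: 13.6
tool_pos: [0.5423, -0.0377, 0.199]
tcp_rot: [1.044, 1.307, -1.043]
wrist_force: [-0.5, -0.4, -1.2]
width: 0.335
```

```bash
python3 look.py g rotor; python3 - <<'E'
import cv2,numpy as np
a=cv2.imread("pics/wrist_g.png");b=cv2.imread("pics/side_g.png")[120:300,200:400]
c=np.zeros((420,800,3),np.uint8);c[:,:420]=a[:,70:490];b=cv2.resize(b,(380,342));c[:342,420:]=b;cv2.imwrite("pics/c_g.png",c)
E
```

```text
13.6 [ 0.54227392 -0.03769879  0.19900811] 28.433277470994742 [-0.5 -0.4 -1.2]
tooly yaw 12.783825817922478 tilt [-1.e-04  6.e-04 -1.e+00]
wrist rotor 5019 z [0.179  0.193  0.1942] rect ((521.4302978515625, -42.55982971191406), (74.7199478149414, 46.748046875), 12.894765853881836) topcirc ((523.7723388671875, -41.89082717895508), 41.443058013916016)
side rotor 220 z [0.1768 0.188  0.1926] rect ((540.5205688476562, -39.007102966308594), (34.15757751464844, 46.18339920043945), 15.362348556518555) topcirc ((540.20751953125, -37.62331771850586), 27.2718563079834)
side spindle 119 0.1153 ((539.9400634765625, -39.957725524902344), (11.860367774963379, 27.414283752441406), 20.703575134277344)
top rotor 51 z [0.1856 0.1933 0.3114] rect ((529.4794921875, -22.699716567993164), (17.904115676879883, 34.61790084838867), 83.98564147949219) topcirc ((514.4627685546875, -14.96181583404541), 3.233733892440796)
```

View pics/c_g.png

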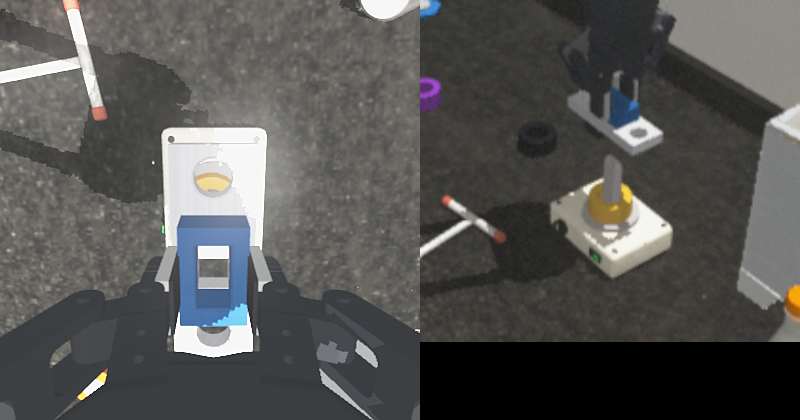

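```bash
python3 - <<'E'
from h import *
d=cam("wrist");P=cloud(d); s=monitor.read_state(); t=s["tool_pos"]; print(t)
m=masks(d)["rotor"]&(P[...,2]>.188)&(P[...,2]<.2)&(np.linalg.norm(P[...,:2]-t[:2],axis=-1)<.035)
p=P[m]; print(len(p),np.median(p[:,2]),cv2.minAreaRect((p[:,:2]*1000).astype(np.float32)))
# bar top
m=(np.linalg.norm(P[...,:2]-t[:2],axis=-1)<.06)&(P[...,2]>.170)&(P[...,2]<.182)&(d["frame"].min(-1)>120)
p=P[m]; print(len(p),np.median(p[:,2]),cv2.minAreaRect((p[:,:2]*1000).astype(np.float32)))
# tilt of hub top
m=masks(d)["rotor"]&(P[...,2]>.188)&(P[...,2]<.2)&(np.linalg.norm(P[...,:2]-t[:2],axis=-1)<.035); p=P[m]
A=np.c_[p[:,:2]-t[:2],np.ones(len(p))]; print("slope",np.linalg.lstsq(A,p[:,2],rcond=None)[0])
# flange/housing seen now
m=(P[...,2]>.035)&(P[...,2]<.041)&(np.linalg.norm(P[...,:2]-[.542,-.04],axis=-1)<.09)
p=P[m];r=cv2.minAreaRect((p[:,:2]*1000).astype(np.float32));print("housing",r,np.median(p[:,2]))
E
```

```text
[ 0.54229942 -0.03780745  0.1989141 ]
4417 0.1929503998755243 ((543.056640625, -37.86175537109375), (30.426748275756836, 47.13641357421875), 12.656563758850098)
7653 0.1749922058727377 ((543.3220825195312, -36.98689270019531), (40.280460357666016, 109.05365753173828), 12.782526016235352)
slope [-0.00682242  0.00784621  0.19287096]
housing ((544.3773803710938, -38.902183532714844), (87.9660873413086, 117.68380737304688), 12.712766647338867) 0.037642883317610676
```

play_rows(
  deltas=[
    {"wx": 0,"wy": 0,"wz": 0,"x": 0,"y": -2.2,"z": -20,"fingers": 1},
    {"wx": 0,"wy": 0,"wz": 0,"x": 0,"y": -2.2,"z": -38,"fingers": 1},
    {"wx": 0,"wy": 0,"wz": 0,"x": 0,"y": -2.2,"z": -42,"fingers": 1},
    {"wx": 0,"wy": 0,"wz": 0,"x": 0,"y": -2.2,"z": -42,"fingers": 1},
    {"wx": 0,"wy": 0,"wz": 0,"x": 0,"y": -2.2,"z": -42,"fingers": 1},
  ],
  grip_force=60,
)

```text
time: 14.42
tool_pos: [0.5428, -0.041, 0.1577]
tcp_rot: [1.044, 1.305, -1.043]
wrist_force: [-0.6, -0.5, -1.3]
width: 0.334
```

```bash
python3 - <<'E'
from h import *
s=monitor.read_state(); t=s["tool_pos"]; print(s["time"],t,s["wrist_force"])
d=cam("wrist");P=cloud(d)
def rc(m): 
    p=P[m]; 
    return (len(p),np.median(p[:,2]).round(4),cv2.minAreaRect((p[:,:2]*1000).astype(np.float32))) if len(p)>5 else len(p)
nr=np.linalg.norm(P[...,:2]-t[:2],axis=-1)
print("bar",rc((nr<.06)&(abs(P[...,2]-(t[2]-.024))<.005)&(d["frame"].min(-1)>120)))
print("tip",rc((nr<.02)&(P[...,2]>.1)&(P[...,2]<t[2]-.036)))
save(d,"wrist_h.png",(180,120,390,370),2); 
e=cam("side"); save(e,"side_h.png",(230,120,380,280),4)
E
```

```text
14.425 [ 0.54281561 -0.04102455  0.15768511] [-0.6297979  -0.47290957 -1.28801176]
bar (7609, np.float64(0.1337), ((543.8778076171875, -40.577117919921875), (40.21951675415039, 109.5714340209961), 12.751276016235352))
tip (312, np.float64(0.1155), ((545.6032104492188, -47.503665924072266), (12.176013946533203, 15.309343338012695), 0.19716587662696838))
```

View pics/wrist_h.png

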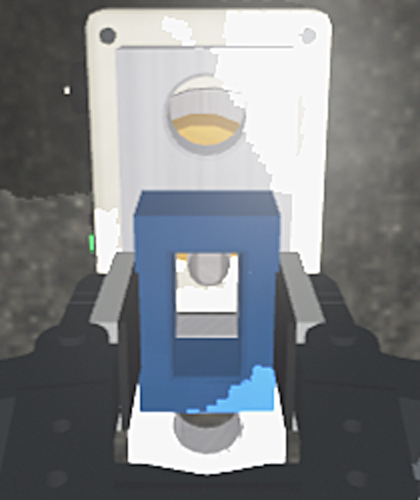

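View pics/side_h.png

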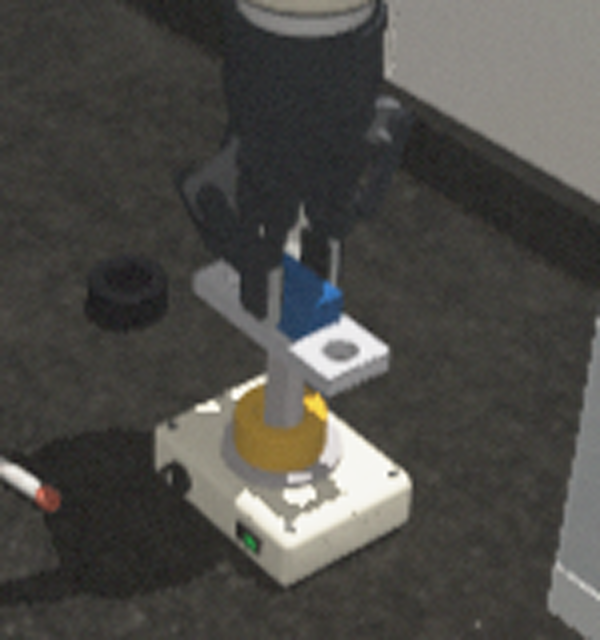

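```bash
python3 - <<'E'
from h import *
d=cam("wrist");P=cloud(d)
for v in range(236,300,3): print(v,[tuple((P[v,u]*1000).round(0).astype(int)) if np.isfinite(P[v,u]).all() else 0 for u in (270,277,284,291,298)])
save(d,"wrist_i.png",(250,225,320,320),8)
E
```

```text
236 [(np.int64(534), np.int64(-23), np.int64(152)), (np.int64(537), np.int64(-22), np.int64(152)), (np.int64(540), np.int64(-22), np.int64(152)), (np.int64(543), np.int64(-22), np.int64(151)), (np.int64(545), np.int64(-20), np.int64(153))]
239 [(np.int64(535), np.int64(-25), np.int64(152)), (np.int64(537), np.int64(-24), np.int64(152)), (np.int64(540), np.int64(-23), np.int64(152)), (np.int64(543), np.int64(-23), np.int64(151)), (np.int64(546), np.int64(-22), np.int64(152))]
242 [(np.int64(535), np.int64(-26), np.int64(151)), (np.int64(538), np.int64(-26), np.int64(151)), (np.int64(540), np.int64(-24), np.int64(153)), (np.int64(543), np.int64(-24), np.int64(153)), (np.int64(546), np.int64(-24), np.int64(151))]
245 [(np.int64(535), np.int64(-27), np.int64(152)), (np.int64(538), np.int64(-26), np.int64(152)), (np.int64(541), np.int64(-26), np.int64(153)), (np.int64(544), np.int64(-25), np.int64(152)), (np.int64(547), np.int64(-25), np.int64(151))]
248 [(np.int64(540), np.int64(-62), np.int64(69)), (np.int64(541), np.int64(-44), np.int64(111)), (np.int64(544), np.int64(-41), np.int64(11
[... 3451 characters left out ...]
, np.int64(-56), np.int64(138)), (np.int64(544), np.int64(-55), np.int64(139)), (np.int64(548), np.int64(-55), np.int64(138)), (np.int64(551), np.int64(-55), np.int64(138)), (np.int64(554), np.int64(-54), np.int64(138))]
296 [(np.int64(541), np.int64(-56), np.int64(142)), (np.int64(544), np.int64(-56), np.int64(141)), (np.int64(548), np.int64(-55), np.int64(141)), (np.int64(551), np.int64(-54), np.int64(141)), (np.int64(554), np.int64(-54), np.int64(141))]
299 [(np.int64(541), np.int64(-56), np.int64(145)), (np.int64(544), np.int64(-56), np.int64(144)), (np.int64(547), np.int64(-55), np.int64(144)), (np.int64(551), np.int64(-54), np.int64(144)), (np.int64(554), np.int64(-53), np.int64(144))]
```

View pics/wrist_i.png

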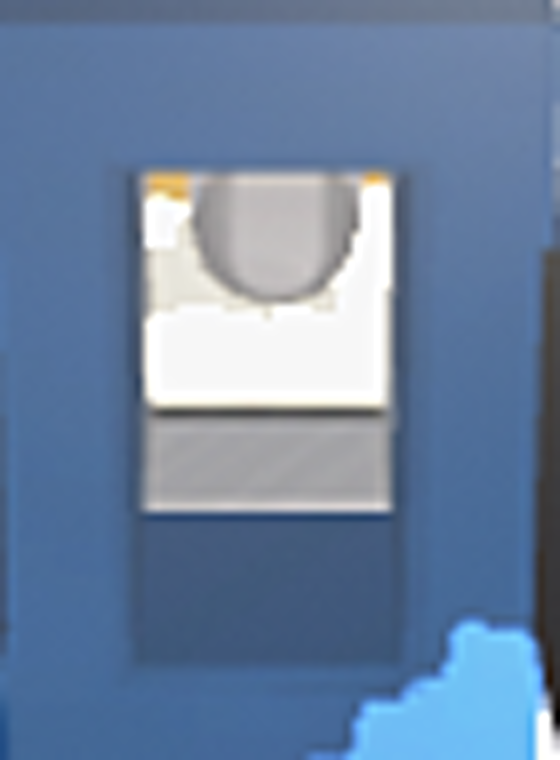

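Through the slot, the end of the spindle is visible at about (284,262). The slot walls are at columns 268 and 299, so it is about 0.5 mm off sideways and 1.5 mm along y. I'll correct and start down.

play_rows(
  deltas=[
    {"wx": 0,"wy": 0,"wz": 0,"x": 0.2,"y": 1.5,"z": 0,"fingers": 1},
    {"wx": 0,"wy": 0,"wz": 0,"x": 0.2,"y": 1.5,"z": -5,"fingers": 1},
    {"wx": 0,"wy": 0,"wz": 0,"x": 0.2,"y": 1.5,"z": -9,"fingers": 1},
    {"wx": 0,"wy": 0,"wz": 0,"x": 0.2,"y": 1.5,"z": -13,"fingers": 1},
    {"wx": 0,"wy": 0,"wz": 0,"x": 0.2,"y": 1.5,"z": -17,"fingers": 1},
    {"wx": 0,"wy": 0,"wz": 0,"x": 0.2,"y": 1.5,"z": -17,"fingers": 1},
  ],
  grip_force=60,
)

```text
time: 15.32
tool_pos: [0.542, -0.0395, 0.1394]
tcp_rot: [1.044, 1.307, -1.045]
wrist_force: [1.0, -0.7, -1.1]
width: 0.334
```

```bash
python3 look.py j rotor | head -3;python3 - <<'E'
import cv2
a=cv2.imread("pics/wrist_j.png");cv2.imwrite("pics/wj.png",cv2.resize(a[120:370,180:390],None,fx=2,fy=2))
E
```

```text
15.325 [ 0.54203407 -0.03945644  0.13939323] 28.416189633769125 [ 1.  -0.7 -1.1]
tooly yaw 12.726289114223583 tilt [-1.1e-03  2.0e-04 -1.0e+00]
wrist rotor 5061 z [0.1193 0.1333 0.1346] rect ((535.6210327148438, -41.34538269042969), (44.796932220458984, 47.4217414855957), 13.518503189086914) topcirc ((539.035400390625, -42.39826583862305), 28.006473541259766)
```

View pics/wj.png

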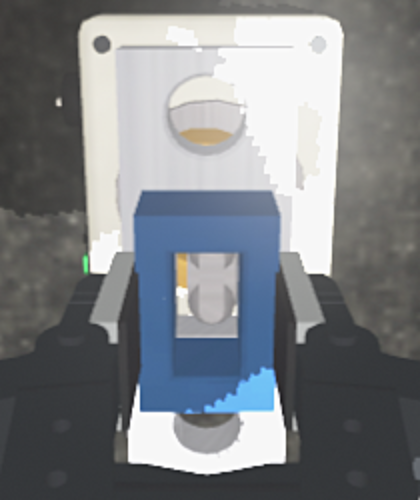

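The spindle has entered the slot by about 12 mm with no notable force. Continuing down.

play_rows(
  deltas=[
    {"wx": 0,"wy": 0,"wz": 0,"x": 0.6,"y": 0,"z": -5,"fingers": 1},
    {"wx": 0,"wy": 0,"wz": 0,"x": 0.6,"y": 0,"z": -12,"fingers": 1},
    {"wx": 0,"wy": 0,"wz": 0,"x": 0.6,"y": 0,"z": -20,"fingers": 1},
    {"wx": 0,"wy": 0,"wz": 0,"x": 0.6,"y": 0,"z": -26,"fingers": 1},
    {"wx": 0,"wy": 0,"wz": 0,"x": 0.6,"y": 0,"z": -30,"fingers": 1},
    {"wx": 0,"wy": 0,"wz": 0,"x": 0.6,"y": 0,"z": -32,"fingers": 1},
    {"wx": 0,"wy": 0,"wz": 0,"x": 0.6,"y": 0,"z": -33,"fingers": 1},
    {"wx": 0,"wy": 0,"wz": 0,"x": 0.6,"y": 0,"z": -33,"fingers": 1},
  ],
  grip_force=60,
)

```text
time: 16.48
tool_pos: [0.5432, -0.0395, 0.1071]
tcp_rot: [1.044, 1.306, -1.044]
wrist_force: [-0.2, 0.4, -2.2]
width: 0.336
```

play_rows(
  deltas=[
    {"wx": 0,"wy": 0,"wz": 0,"x": 0,"y": 0,"z": -1.5,"fingers": 1},
    {"wx": 0,"wy": 0,"wz": 0,"x": 0,"y": 0,"z": -2.5,"fingers": 1},
    {"wx": 0,"wy": 0,"wz": 0,"x": 0,"y": 0,"z": -3.5,"fingers": 1},
    {"wx": 0,"wy": 0,"wz": 0,"x": 0,"y": 0,"z": -3.5,"fingers": 1},
  ],
  grip_force=60,
)

```text
time: 16.98
tool_pos: [0.5431, -0.0395, 0.104]
tcp_rot: [1.044, 1.306, -1.044]
wrist_force: [-2.7, 0.3, 2.5]
width: 0.331
```

```bash
python3 look.py k rotor;python3 - <<'E'
import cv2
a=cv2.imread("pics/side_k.png");cv2.imwrite("pics/sk.png",cv2.resize(a[140:280,230:380],None,fx=4,fy=4))
E
```

```text
16.975 [ 0.54311162 -0.03950028  0.10404464] 28.106460751595716 [-2.7  0.3  2.5]
tooly yaw 12.730841892641783 tilt [ 1.e-04 -0.e+00 -1.e+00]
wrist rotor 4312 z [0.0945 0.0981 0.0993] rect ((543.513671875, -39.64165496826172), (31.17489242553711, 47.37394714355469), 12.757146835327148) topcirc ((543.647216796875, -39.030906677246094), 26.88933753967285)
wrist spindle 9580 0.12 ((543.79638671875, -39.57520294189453), (55.02326965332031, 47.38361740112305), 12.795037269592285)
side rotor 130 z [0.0821 0.0935 0.0978] rect ((547.2655639648438, -53.86848449707031), (37.534889221191406, 19.119003295898438), 27.800899505615234) topcirc ((544.2486572265625, -52.156105041503906), 17.570486068725586)
side spindle 370 0.1199 ((543.8265380859375, -46.11448669433594), (58.500389099121094, 34.06840133666992), 19.438865661621094)
```

View pics/sk.png

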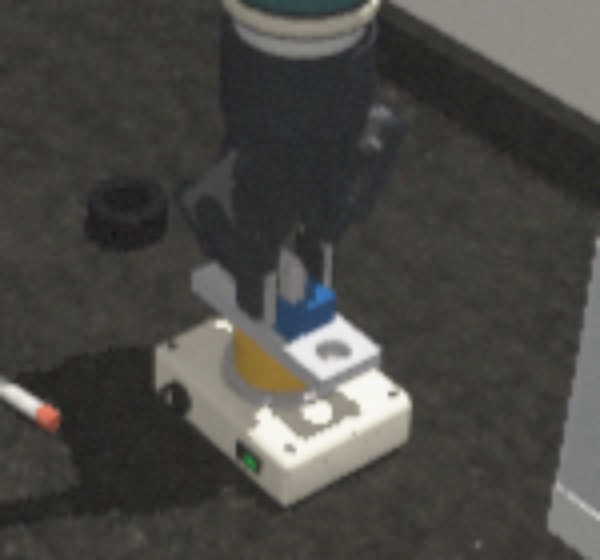

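Contact came at the predicted height, with the hub top at 98 mm. The side view shows the bar flat on the brass. Next I release and back off upward.

play_rows(
  deltas=[
    {"wx": 0,"wy": 0,"wz": 0,"x": 0,"y": 0,"z": -3,"fingers": 0.6},
    {"wx": 0,"wy": 0,"wz": 0,"x": 0,"y": 0,"z": -0.5,"fingers": 0},
    {"wx": 0,"wy": 0,"wz": 0,"x": 0,"y": 0,"z": 0,"fingers": -0.4},
    {"wx": 0,"wy": 0,"wz": 0,"x": 0,"y": 0,"z": 0,"fingers": -0.6},
    {"wx": 0,"wy": 0,"wz": 0,"x": 0,"y": 0,"z": 2,"fingers": -0.6},
    {"wx": 0,"wy": 0,"wz": 0,"x": 0,"y": 0,"z": 15,"fingers": -0.6},
    {"wx": 0,"wy": 0,"wz": 0,"x": 0,"y": 0,"z": 50,"fingers": -1},
    {"wx": 0,"wy": 0,"wz": 0,"x": 0,"y": 0,"z": 90,"fingers": -1},
    {"wx": 0,"wy": 0,"wz": 0,"x": 0,"y": 0,"z": 90,"fingers": -1},
  ],
  grip_force=40,
)

```text
time: 18.25
tool_pos: [0.5463, -0.0399, 0.1988]
tcp_rot: [1.047, 1.298, -1.039]
wrist_force: [0.2, 0.1, -0.5]
width: 0.999
```

```bash
python3 - <<'E'
from h import *
s=monitor.read_state(); print(s["time"],s["tool_pos"],s["width"],s["q"])
d=cam("wrist");P=cloud(d);save(d,"wrist_l.png")
def rc(m):
    p=P[m]; return (len(p),np.median(p[:,2]).round(4),cv2.minAreaRect((p[:,:2]*1000).astype(np.float32))) if len(p)>5 else len(p)
n=np.linalg.norm(P[...,:2]-[.542,-.04],axis=-1)
print("hub",rc(masks(d)["rotor"]&(n<.04)&(abs(P[...,2]-.098)<.004)))
print("bar",rc((n<.06)&(abs(P[...,2]-.080)<.004)))
print("tip",rc((n<.03)&(P[...,2]>.11)&(P[...,2]<.12)))
E
```

```text
18.25 [ 0.54626735 -0.03989268  0.19876189] 0.9987344854546368 [-1.18380077e-01  5.97392407e-02  1.94326444e+00  9.35942290e-06
  1.12925627e+00 -3.40525935e-01]
hub (191, np.float64(0.0981), ((546.8868408203125, -51.1849365234375), (29.05414390563965, 20.071914672851562), 14.029767990112305))
bar (3884, np.float64(0.0802), ((544.6832885742188, -39.56013870239258), (40.1695556640625, 110.51155853271484), 12.76329231262207))
tip (598, np.float64(0.1146), ((544.1531982421875, -39.29054260253906), (11.390820503234863, 25.837434768676758), 12.624069213867188))
```

View pics/wrist_l.png

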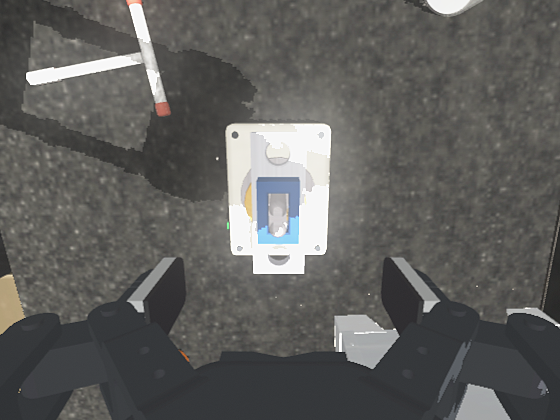

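The bar is flat at 80.2 mm, its centre is 0.6 mm from the spindle centre, and their yaws match. Next is the cap.

play_rows(
  deltas=[
    {"wx": 0,"wy": 0,"wz": -10,"x": -10,"y": -30,"z": 10,"fingers": -1},
    {"wx": 0,"wy": 0,"wz": -20,"x": -24,"y": -70,"z": 10,"fingers": -1},
    {"wx": 0,"wy": 0,"wz": -30,"x": -40,"y": -115,"z": 10,"fingers": -1},
    {"wx": 0,"wy": 0,"wz": -40,"x": -55,"y": -160,"z": 10,"fingers": -1},
    {"wx": 0,"wy": 0,"wz": -50,"x": -68,"y": -200,"z": 10,"fingers": -1},
    {"wx": 0,"wy": 0,"wz": -60,"x": -76,"y": -222,"z": 10,"fingers": -1},
    {"wx": 0,"wy": 0,"wz": -70,"x": -78,"y": -231,"z": 5,"fingers": -1},
    {"wx": 0,"wy": 0,"wz": -80,"x": -78,"y": -231,"z": 0,"fingers": -1},
    {"wx": 0,"wy": 0,"wz": -90,"x": -78,"y": -231,"z": 0,"fingers": -1},
    {"wx": 0,"wy": 0,"wz": -90,"x": -78,"y": -231,"z": 0,"fingers": -1},
    {"wx": 0,"wy": 0,"wz": -90,"x": -78,"y": -231,"z": 0,"fingers": -1},
    {"wx": 0,"wy": 0,"wz": -90,"x": -78,"y": -231,"z": 0,"fingers": -1},
  ],
  grip_force=40,
)

```text
time: 19.8
tool_pos: [0.465, -0.2704, 0.1933]
tcp_rot: [2.103, 0.237, -2.103]
wrist_force: [0.5, -0.5, -0.2]
width: 1.002
```

```bash
python3 - <<'E'
from h import *
s=monitor.read_state(); print(s["time"],s["tool_pos"],s["width"],s["q"].round(2)); Rm=R.from_rotvec(s["tcp_rot"]).as_matrix(); print(np.degrees(np.arctan2(Rm[1,1],Rm[0,1])))
d=cam("wrist");P=cloud(d);save(d,"wrist_m.png")
n=np.linalg.norm(P[...,:2]-[.466,-.271],axis=-1)<.035
p=P[n&(P[...,2]>.028)&(P[...,2]<.04)]; print(len(p),np.median(p[:,2]),cv2.minEnclosingCircle((p[:,:2]*1000).astype(np.float32)))
print(p.min(0),p.max(0))
e=cam("side");P=cloud(e)
m=masks(e)["spacer"]&(np.linalg.norm(P[...,:2]-[.542,-.04],axis=-1)<.06); p=P[m]; print("spacer side",len(p),p.min(0),p.max(0),p.mean(0))
save(e,"side_m.png",(230,180,430,350),4)
E
```

```text
19.8 [ 0.46495182 -0.27035513  0.19328983] 1.0016214070252587 [-0.57  0.05  1.96  0.    1.13  0.77]
-77.1720861273138
2118 0.03431965098888706 ((466.92047119140625, -271.09332275390625), 24.082839965820312)
[ 0.44374179 -0.29467026  0.0280539 ] [ 0.49039813 -0.24744883  0.03724287]
spacer side 96 [ 0.51398627 -0.0618688   0.04532381] [ 0.52666374 -0.0293191   0.06885018] [ 0.51936447 -0.04893481  0.05891829]
```

View pics/wrist_m.png

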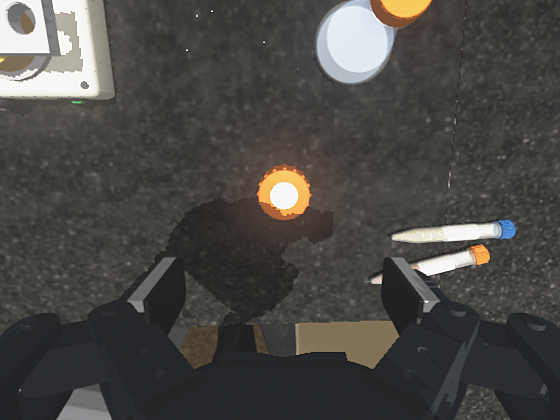

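View pics/side_m.png

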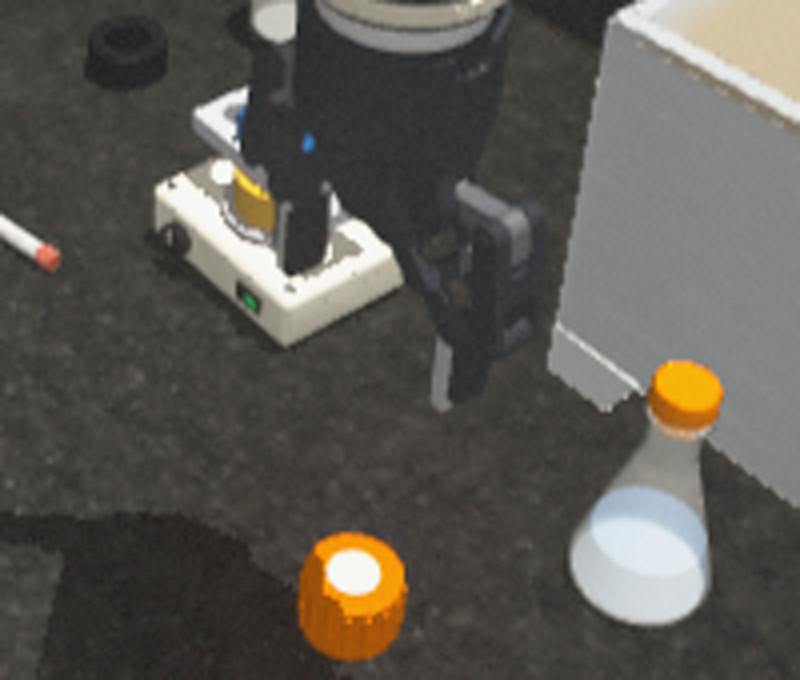

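The cap is at (284,195) in the wrist view, with its top at 34.3 mm. The flask is clear at (356,40). I'm gripping the cap now.

play_rows(
  deltas=[
    {"wx": 0,"wy": 0,"wz": 0,"x": 1.5,"y": -0.7,"z": -50,"fingers": -1},
    {"wx": 0,"wy": 0,"wz": 0,"x": 1.5,"y": -0.7,"z": -95,"fingers": -1},
    {"wx": 0,"wy": 0,"wz": 0,"x": 1.5,"y": -0.7,"z": -135,"fingers": -1},
    {"wx": 0,"wy": 0,"wz": 0,"x": 1.5,"y": -0.7,"z": -158,"fingers": -1},
    {"wx": 0,"wy": 0,"wz": 0,"x": 1.5,"y": -0.7,"z": -166,"fingers": -0.8},
    {"wx": 0,"wy": 0,"wz": 0,"x": 1.5,"y": -0.7,"z": -166,"fingers": -0.6},
    {"wx": 0,"wy": 0,"wz": 0,"x": 1.5,"y": -0.7,"z": -166,"fingers": -0.3},
    {"wx": 0,"wy": 0,"wz": 0,"x": 1.5,"y": -0.7,"z": -166,"fingers": 1},
    {"wx": 0,"wy": 0,"wz": 0,"x": 1.5,"y": -0.7,"z": -166,"fingers": 1},
    {"wx": 0,"wy": 0,"wz": 0,"x": 1.5,"y": -0.7,"z": -166,"fingers": 1},
    {"wx": 0,"wy": 0,"wz": 0,"x": 1.5,"y": -0.7,"z": -166,"fingers": 1},
    {"wx": 0,"wy": 0,"wz": 0,"x": 1.5,"y": -0.7,"z": -166,"fingers": 1},
  ],
  grip_force=35,
)

```text
time: 21.4
tool_pos: [0.4678, -0.272, 0.0292]
tcp_rot: [2.106, 0.233, -2.101]
wrist_force: [0.9, 0.4, 5.3]
width: 0.527
```

```bash
python3 look.py n cap | head -4
```

```text
21.4 [ 0.46778759 -0.27200738  0.02916624] 44.77184554743841 [0.9 0.4 5.3]
tooly yaw -77.26884615683764 tilt [ 0.0026 -0.0016 -1.    ]
wrist cap 7860 z [0.0074 0.0339 0.0352] rect ((461.9143981933594, -266.7196960449219), (46.38257598876953, 64.5698013305664), 49.5161018371582) topcirc ((468.76751708984375, -272.3208923339844), 23.903982162475586)
side cap 391 z [-0.0002  0.0286  0.0345] rect ((470.5243835449219, -260.06536865234375), (74.90223693847656, 47.400211334228516), 52.47936248779297) topcirc ((464.560791015625, -276.0582275390625), 27.388710021972656)
```

View pics/wrist_n.png

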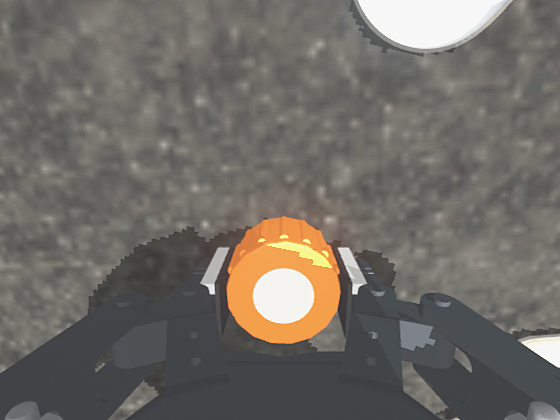

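The cap is held centrally between the pads at (284,295). Next I lift it and move over the spindle.

play_rows(
  deltas=[
    {"wx": 0,"wy": 0,"wz": 0,"x": 0,"y": 0,"z": 15,"fingers": 1},
    {"wx": 0,"wy": 0,"wz": 0,"x": 0,"y": 0,"z": 60,"fingers": 1},
    {"wx": 0,"wy": 0,"wz": 0,"x": 0,"y": 0,"z": 115,"fingers": 1},
    {"wx": 0,"wy": 0,"wz": 0,"x": 4,"y": 14,"z": 150,"fingers": 1},
    {"wx": 0,"wy": 0,"wz": 0,"x": 17,"y": 53,"z": 155,"fingers": 1},
    {"wx": 0,"wy": 0,"wz": 0,"x": 33,"y": 100,"z": 155,"fingers": 1},
    {"wx": 0,"wy": 0,"wz": 0,"x": 48,"y": 147,"z": 155,"fingers": 1},
    {"wx": 0,"wy": 0,"wz": 0,"x": 62,"y": 190,"z": 155,"fingers": 1},
    {"wx": 0,"wy": 0,"wz": 0,"x": 72,"y": 219,"z": 152,"fingers": 1},
    {"wx": 0,"wy": 0,"wz": 0,"x": 76,"y": 231,"z": 147,"fingers": 1},
    {"wx": 0,"wy": 0,"wz": 0,"x": 76,"y": 231,"z": 147,"fingers": 1},
    {"wx": 0,"wy": 0,"wz": 0,"x": 76,"y": 231,"z": 147,"fingers": 1},
    {"wx": 0,"wy": 0,"wz": 0,"x": 76,"y": 231,"z": 147,"fingers": 1},
  ],
  grip_force=35,
)

```text
time: 23.18
tool_pos: [0.5423, -0.0413, 0.1746]
tcp_rot: [2.105, 0.233, -2.105]
wrist_force: [-0.5, 0.1, -0.6]
width: 0.525
```

```bash
python3 look.py o cap;  python3 - <<'E'
from h import *
s=monitor.read_state();t=s["tool_pos"];d=cam("wrist");P=cloud(d)
n=np.linalg.norm(P[...,:2]-t[:2],axis=-1)
p=P[(n<.035)&(P[...,2]>t[2]+.0)&(P[...,2]<t[2]+.012)&(d["frame"][...,0]>140)];print("captop",np.median(p[:,2]),cv2.minEnclosingCircle((p[:,:2]*1000).astype(np.float32)))
n=np.linalg.norm(P[...,:2]-[.542,-.04],axis=-1)
p=P[(n<.065)&(abs(P[...,2]-.08)<.004)];print("bar",len(p),cv2.minAreaRect((p[:,:2]*1000).astype(np.float32)))
p=P[(n<.085)&(abs(P[...,2]-.038)<.003)];print("housing",len(p),cv2.minAreaRect((p[:,:2]*1000).astype(np.float32)))
import cv2
a=cv2.imread("pics/wrist_o.png");b=cv2.imread("pics/side_o.png")[120:300,200:400]
c=np.zeros((420,800,3),np.uint8);c[:,:420]=a[:,70:490];b=cv2.resize(b,(380,342));c[:342,420:]=b;cv2.imwrite("pics/c_o.png",c)
E
```

```text
23.175 [ 0.54231744 -0.04132339  0.17459498] 44.62588721420288 [-0.5  0.1 -0.6]
tooly yaw -77.35605487620491 tilt [ 0.e+00 -3.e-04 -1.e+00]
wrist cap 6728 z [0.1697 0.1795 0.1806] rect ((542.8076782226562, -41.847198486328125), (47.26490783691406, 44.952701568603516), 12.466888427734375) topcirc ((542.6176147460938, -41.83488464355469), 23.868072509765625)
wrist spindle 1632 0.1041 ((548.7498779296875, -38.68733215332031), (22.355907440185547, 46.16111373901367), 14.170611381530762)
side cap 304 z [0.1467 0.1692 0.1792] rect ((532.1964721679688, -41.259849548339844), (47.518836975097656, 32.518638610839844), 74.38876342773438) topcirc ((536.6329345703125, -41.535865783691406), 23.23293685913086)
side spindle 268 0.1159 ((541.964111328125, -39.56840515136719), (32.5179557800293, 49.91781997680664), 13.732806205749512)
top cap 96 z [0.1698 0.1798 0.2336] rect ((518.7208862304688, -41.913185119628906), (26.574199676513672, 37.480613708496094), 0.06804968416690826) topcirc ((505.9592590332031, -46.51253128051758), 3.8914995193481445)
captop 0.17968632674020302 ((544.810546875, -44.29853057861328), 27.452613830566406)
bar 4749 ((544.1591186523438, -39.58654022216797), (40.7324104309082, 110.45957946777344), 12.855441093444824)
housing 5204 ((544.7213134765625, -39.52555847167969), (87.23028564453125, 117.763671875), 12.687759399414062)
```

View pics/c_o.png

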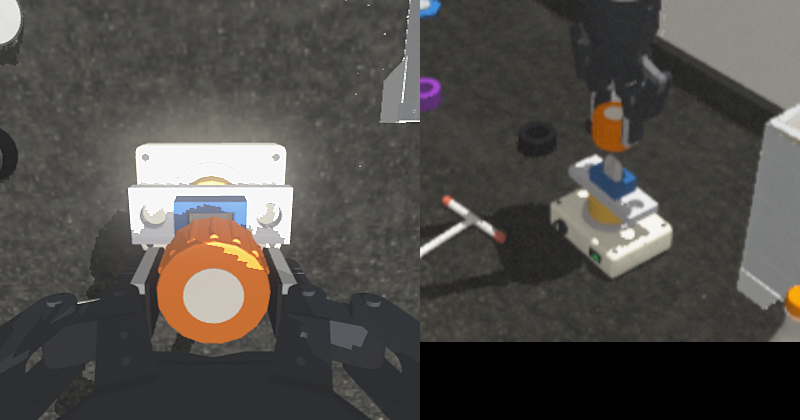

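The cap needs about +1 mm in x and +1.9 mm in y. The bar's mid-column is 211 against 213 for the cap, and depth agrees. I'll correct and lower.

play_rows(
  deltas=[
    {"wx": 0,"wy": 0,"wz": 0,"x": 1,"y": 1.9,"z": -15,"fingers": 1},
    {"wx": 0,"wy": 0,"wz": 0,"x": 1,"y": 1.9,"z": -24,"fingers": 1},
    {"wx": 0,"wy": 0,"wz": 0,"x": 1,"y": 1.9,"z": -28,"fingers": 1},
    {"wx": 0,"wy": 0,"wz": 0,"x": 1,"y": 1.9,"z": -32,"fingers": 1},
    {"wx": 0,"wy": 0,"wz": 0,"x": 1,"y": 1.9,"z": -36,"fingers": 1},
    {"wx": 0,"wy": 0,"wz": 0,"x": 1,"y": 1.9,"z": -38,"fingers": 1},
    {"wx": 0,"wy": 0,"wz": 0,"x": 1,"y": 1.9,"z": -38,"fingers": 1},
  ],
  grip_force=35,
)

```text
time: 24.25
tool_pos: [0.5435, -0.0383, 0.1364]
tcp_rot: [2.104, 0.235, -2.104]
wrist_force: [-0.1, 0.1, -1.0]
width: 0.522
```

play_rows(
  deltas=[
    {"wx": 0,"wy": 0,"wz": 0,"x": 0,"y": -0.8,"z": -3,"fingers": 1},
    {"wx": 0,"wy": 0,"wz": 0,"x": 0,"y": -0.8,"z": -6,"fingers": 1},
    {"wx": 0,"wy": 0,"wz": 0,"x": 0,"y": -0.8,"z": -8,"fingers": 1},
    {"wx": 0,"wy": 0,"wz": 0,"x": 0,"y": -0.8,"z": -9.5,"fingers": 1},
    {"wx": 0,"wy": 0,"wz": 0,"x": 0,"y": -0.8,"z": -10.5,"fingers": 1},
    {"wx": 0,"wy": 0,"wz": 0,"x": 0,"y": -0.8,"z": -10.5,"fingers": 1},
  ],
  grip_force=35,
)

```text
time: 25.0
tool_pos: [0.5437, -0.0391, 0.1272]
tcp_rot: [2.104, 0.235, -2.104]
wrist_force: [-3.8, 0.5, 5.7]
width: 0.528
```

```bash
python3 look.py p cap | head -4; python3 - <<'E'
import cv2
a=cv2.imread("pics/side_p.png");cv2.imwrite("pics/sp.png",cv2.resize(a[140:280,230:380],None,fx=4,fy=4))
E
```

```text
25.0 [ 0.54368766 -0.03909335  0.12721128] 44.880286619975564 [-3.8  0.5  5.7]
tooly yaw -77.26725442849828 tilt [ 2.e-04 -0.e+00 -1.e+00]
wrist cap 7435 z [0.1192 0.1321 0.1333] rect ((544.1881713867188, -39.54559326171875), (47.238704681396484, 45.06961441040039), 10.11948013305664) topcirc ((543.7742919921875, -39.69043731689453), 23.78667449951172)
wrist spindle 1765 0.12 ((559.0411987304688, -36.05403137207031), (16.717529296875, 53.427425384521484), 13.083139419555664)
```

View pics/sp.png

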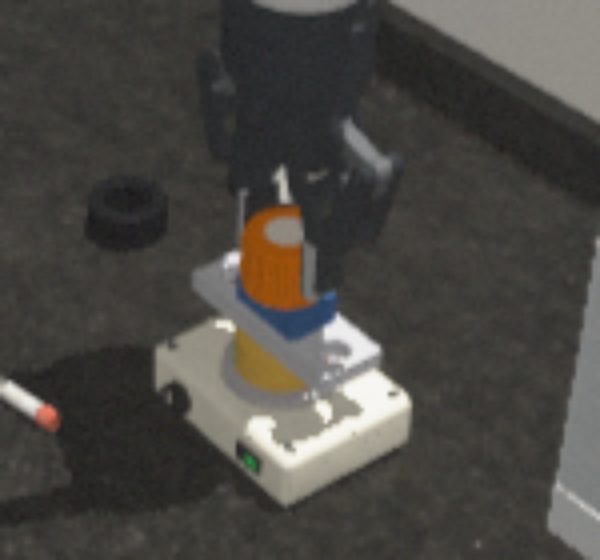

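The cap top measures 132–133 mm, against 132 expected, and the contact force is light. It is seated, so I release and retreat straight up.

play_rows(
  deltas=[
    {"wx": 0,"wy": 0,"wz": 0,"x": 0,"y": 0,"z": 0.5,"fingers": 0.2},
    {"wx": 0,"wy": 0,"wz": 0,"x": 0,"y": 0,"z": 1,"fingers": -0.4},
    {"wx": 0,"wy": 0,"wz": 0,"x": 0,"y": 0,"z": 1,"fingers": -0.8},
    {"wx": 0,"wy": 0,"wz": 0,"x": 0,"y": 0,"z": 1,"fingers": -1},
    {"wx": 0,"wy": 0,"wz": 0,"x": 0,"y": 0,"z": 5,"fingers": -1},
    {"wx": 0,"wy": 0,"wz": 0,"x": 0,"y": 0,"z": 25,"fingers": -1},
    {"wx": 0,"wy": 0,"wz": 0,"x": 0,"y": 0,"z": 70,"fingers": -1},
    {"wx": 0,"wy": 0,"wz": 0,"x": 0,"y": 0,"z": 90,"fingers": -1},
    {"wx": 0,"wy": 0,"wz": 0,"x": 0,"y": 0,"z": 90,"fingers": -1},
    {"wx": 0,"wy": 0,"wz": 0,"x": 0,"y": 0,"z": 90,"fingers": -1},
  ],
  grip_force=35,
)

```text
time: 26.4
tool_pos: [0.5428, -0.039, 0.2149]
tcp_rot: [2.103, 0.235, -2.106]
wrist_force: [-0.2, -0.4, 0.2]
width: 1.0
```

```bash
python3 - <<'E'
from h import *
s=monitor.read_state(); print(s["time"],s["tool_pos"])
d=cam("wrist");P=cloud(d);n=np.linalg.norm(P[...,:2]-[.543,-.04],axis=-1)
p=P[(n<.035)&(P[...,2]>.126)&(P[...,2]<.14)];print("cap",len(p),np.median(p[:,2]),cv2.minEnclosingCircle((p[:,:2]*1000).astype(np.float32)))
A=np.c_[p[:,:2]-p[:,:2].mean(0),np.ones(len(p))];print("slope",np.linalg.lstsq(A,p[:,2],rcond=None)[0][:2])
p=P[(n<.065)&(abs(P[...,2]-.08)<.004)];print("bar",len(p),np.median(p[:,2]),cv2.minAreaRect((p[:,:2]*1000).astype(np.float32)))
p=P[(n<.085)&(abs(P[...,2]-.038)<.003)];print("housing",cv2.minAreaRect((p[:,:2]*1000).astype(np.float32)))
e=cam("side");P=cloud(e);m=masks(e)["spacer"]&(np.linalg.norm(P[...,:2]-[.542,-.04],axis=-1)<.06); p=P[m]
U=p[:,:2]@np.array([-.2198,.9755]);print("spacer",len(p),p[:,2].min(),p[:,2].max(),"u mid",(U.min()+U.max())/2,"range",np.ptp(U))
save(e,"side_q.png",(220,110,420,350),2.5); save(d,"wrist_q.png")
E
```

```text
26.4 [ 0.54283279 -0.03902335  0.21493776]
cap 3749 0.13232299967943584 ((543.5552978515625, -39.9705924987793), 24.193201065063477)
slope [-0.02018485 -0.00426371]
bar 3192 0.08021642808574048 ((544.3046875, -39.68655776977539), (40.27766036987305, 110.2004165649414), 12.719842910766602)
housing ((544.3093872070312, -39.570281982421875), (87.88595581054688, 117.69383239746094), 12.833230972290039)
spacer 182 0.04328964853286821 0.13327669317584145 u mid -0.16002633634507846 range 0.04062867736751416
```

View pics/side_q.png

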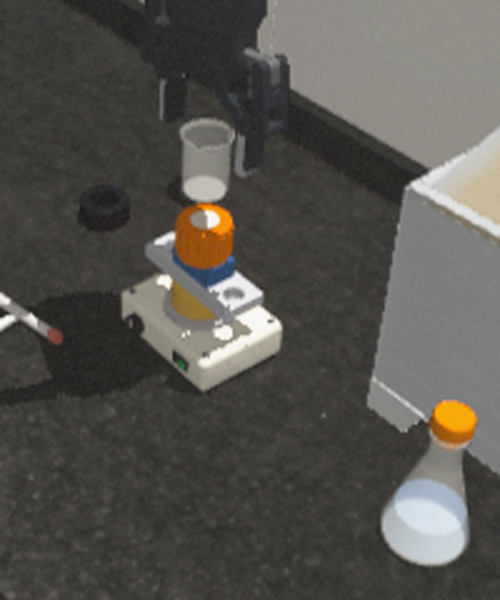

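View pics/wrist_q.png

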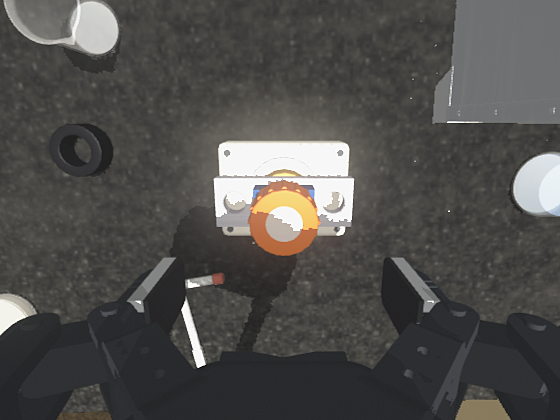

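The stack looks right. The one quantity still unchecked is the spacer's centring along the drive's x axis.

```bash
python3 - <<'E'
from h import *
w=np.array([.9755,.2198])
d=cam("wrist"); P=cloud(d); save(d,"wrist_r.png",(215,135,355,260),5)
n=np.linalg.norm(P[...,:2]-[.543,-.04],axis=-1)
S=masks(d)["spacer"]&(n<.06)&(P[...,2]>.05)&(P[...,2]<.074); p=P[S]; ax=np.array([.5443,-.0396])@w
print("spacer far x",len(p),p[:,2].min(),p[:,2].max(),((p[:,:2]@w).max()-ax)*1000)
q=p[p[:,2]>.064]; print("top edge far",(np.percentile(q[:,:2]@w,[90,97,100])-ax)*1000)
s=cam("side");P=cloud(s)
m=masks(s)["spacer"]&(np.linalg.norm(P[...,:2]-[.542,-.04],axis=-1)<.06)&(P[...,2]<.07);p=P[m]; 
# fit circle r=25 to visible outer wall
from scipy.optimize import least_squares
f=lambda c:np.linalg.norm(p[:,:2]-c,axis=1)-.025
print("side circle fit",least_squares(f,[.542,-.04],loss="soft_l1",f_scale=.002).x,len(p))
m=(np.linalg.norm(P[...,:2]-[.542,-.04],axis=-1)<.09)&(abs(P[...,2]-.037)<.003);print("side housing",cv2.minAreaRect((P[m][:,:2]*1000).astype(np.float32)))
E
```

```text
Traceback (most recent call last):
ValueError: zero-size array to reduction operation minimum which has no identity
```

View pics/wrist_r.png

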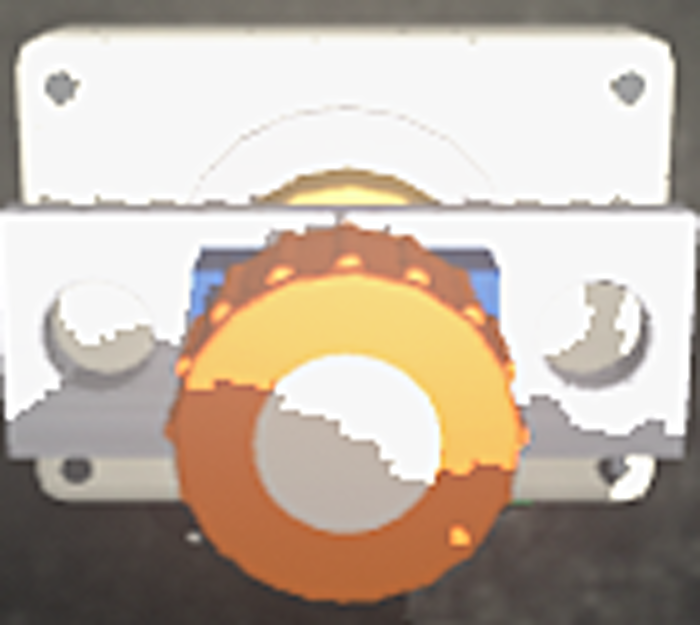

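```bash
python3 - <<'E'
from h import *
w=np.array([.9755,.2198])
d=cam("wrist"); ax=np.array([.5443,-.0396])@w
for nm,px,z in(("flange edge",(284.4,156.2),.044),("spacer foot",(284.2,168.6),.044),("spacer top edge",(284.2,172.4),.068),("housing edge",(284,140.5),.038)):
    q=plane(d,px,z)[0]; print(nm,q.round(4),round((q[:2]@w-ax)*1000,1))
s=cam("side");P=cloud(s)
m=masks(s)["spacer"]&(np.linalg.norm(P[...,:2]-[.542,-.04],axis=-1)<.06)&(P[...,2]<.07);p=P[m]
from scipy.optimize import least_squares
f=lambda c:np.linalg.norm(p[:,:2]-c,axis=1)-.025
print("side fit",least_squares(f,[.542,-.04],loss="soft_l1",f_scale=.002).x,len(p))
E
```

```text
flange edge [ 0.5762 -0.0328  0.044 ] 32.6
spacer foot [ 0.5654 -0.035   0.044 ] 21.6
spacer top edge [ 0.566  -0.0349  0.068 ] 22.2
housing edge [ 0.589  -0.0295  0.038 ] 45.8
side fit [ 0.54079586 -0.03934781] 127
```

The spacer sits about 3 mm towards −x of the axis, inside its 6 mm limit. The other parts are within 1 mm. Handing in.

```bash
python3 - <<'E'
from h import *
s=monitor.read_state(); print(s["time"],s["wrist_force"]); print(finish_job())
E
```

```text
26.65 [ 1.00567306 -0.439015   -0.20265375]
the job is handed in; nothing more can be done
None
```

The rotor is built up on the spindle and the job is handed in at 26.65 s. The order was brass spacer, then rotor (turned about −31° to fit the oblong spindle), then orange cap. I lowered each part to light contact before releasing it. `finish_job()` gives no verdict, so these are my own last checks:

| Part | Height check | Expected | Centring check |
|---|---|---|---|
| Cap | top at 132.3 mm | 132 mm | 0.8 mm from the bar centre |
| Rotor | bar top at 80.2 mm | 80 mm | 0.1 mm from the housing centre, yaw within 0.2° |
| Spacer | top at 68–69 mm when released | 68 mm | about 3 mm towards −x, limit 6 mm |

- **Disagreements:** The three cameras differed by 2–4 mm in x. For the fits I used same-view offsets between part and spindle instead. The side camera's fit put the spacer nearer the axis than the wrist view did; the 3 mm is the worse of the two.
- **Cap tilt:** The depth slope read 0.02 rad across the cap top, inside the 0.06 limit.
- **Bystanders:** I never went near the flask or beaker, and both stood upright in the last pictures. I did not re-measure their positions.
- **Refused call:** My first move call was refused because each row needs all seven keys. Nothing moved.

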